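Sort returned resist tins by weight and stack the carrier on the rack

ROBOT

A 6-joint arm with a two-finger parallel gripper is mounted at the origin on a cart in front of the work surface, level with it; the furniture and walls round the work are solid. World frame = base frame: x ahead of the robot, y to its left, z up, the work surface at z = 0. Lengths are in mm, angles in rad, forces in N, time in s.
With the tool pointing down it reaches from about 350 to 775 mm from the base axis. Payload 7.3 kg.
Tool frame: the origin (TCP) lies midway between the tips of the shut fingers; the grasp point (between the pads) lies 19 mm behind it (grasp_offset is the z of the grasp point in the tool frame, in mm); z points along the fingers, y is the direction in which the jaws open and shut (so a half turn about z gives the same grasp; the last joint's range is limited). The gripper opens to 92 mm and grips with 3 to 60 N. Pads are 19 mm wide; open, the fingers measure 130 mm over their backs; the gripper's body (75 mm by 190 mm) begins 47 mm behind the grasp point.
Start: joints at [-0.146, 0.342, 1.524, -0, 1.275, -0.146], TCP at [525.019, 0.019, 226.741] pointing down, gripper open.
Joint ranges: [-2.53, 2.53], [-0.77, 2.02], [0.04, 2.7], [-1, 4.14], [0.28, 2.66], [-3.11, 3.11]. Speed limits (rad/s): [2.57, 2.57, 3.14, 3.14, 3.14, 3.14].

INTERFACE

Orientations are given as [roll, pitch, yaw] about the fixed x, y, z axes, in that order (R = Rz(yaw) Ry(pitch) Rx(roll)).
In Python, from plant import get_obs, capture, camera_model, close_job, boxes_of, regions_of, place_of, grasp_offset gives the robot as it stands. The module is installed in compiled form; this text tells all that it offers.
- The arm moves only by the tool send_rows, never from a script. Its argument "targets" is a list that holds one entry, the list of rows, each a list of 7 numbers: the turn, a rotation vector about the tool's x, y, z in degrees, then the shift along the tool's x, y, z in mm, then the closure, from -1 (fully open) to 1 (shut). A call has 1 to 5 rows; each row is the pose to reach, as a shift and turn from the pose commanded when the call began, along the tool's axes at that moment; what a row does not reach only later rows make up. A row lasts 1/12 s, in which the tool goes at most 41.7 mm and 7.16 degrees, less where a joint would pass 70% of its speed; a pose out of reach is approached as far as the arm can. A call with a gripper value outside its range is refused whole. The fingers move at their own pace and stop on an object; the grip force is fixed at half the most. Time passes only in rows, so rows that repeat a pose let the fingers close. It gives the time, the measured TCP pose, the force and the opening at its end, in the units of the state.
- get_obs(): the state, without advancing time (a new reading comes with each control period).
- capture(name): name is "scene" or "side" or "wrist"; returns the picture (384x512x3 uint8, red, green, blue); there is no depth.
- camera_model(name): a dict with "K" (3x3 intrinsics, pixels), "world_to_cam" (4x4, takes a point from world to camera coordinates). Camera axes: x right, y up, looking along -z (the intrinsics and any distortion apply to the point x, -y, -z); pixel columns grow to the right and rows downward; lengths in mm; the calibration is good to about 2 mm. A picture is of the moment at which its call begins: read the wrist's pose just before it. camera_model takes no time and is no camera call; for the wrist camera it gives the pose at the moment of the call.
- close_job(): hands the job in, once; it reports no verdict.
Trained networks look in the newest picture that a camera, given by its name, has taken for a name from the list of things; names that differ only in an ending like _2 or _b are one class to them, and where a whole thing is asked for, a point or a joint stands for the part that bears it (a point fixed in the world has none). Each returns a list of dicts, best first, with "conf" (0 to 1); they miss things now and then, are a little off and sometimes report something else, mostly with a low value. They report only what shows in the picture. A call takes as long as a camera call. They do not tell look-alikes from the thing itself.
- boxes_of(label, camera): "location" ([row, column] in pixels, amid what is visible of it).
- regions_of(label, camera): "region" (384x512 bool, what is visible of it) and "location" ([row, column] in pixels, amid what is visible of it).
- place_of(label, camera): "location" ([row, column] in pixels: a listed point, or the origin of a listed thing).
The state is a dict: "time": time; "joint_positions": joint angles; "dq": joint speeds; "tau": joint torques, N m; "tool_pos": TCP position; "tcp_rot": TCP orientation; "contact_force": force on the tool from outside, world axes, zero at the start; "moment": the same for the moment, N m; "grip_width": finger opening in mm.
Only numpy, scipy, OpenCV 4.12 (cv2) and the standard library are available. Lean on these libraries where they do the work, as an engineer would, in place of code of your own. Each camera call takes 0.05 s, during which the arm holds its last target.

TASK

The sealed tins with black lids on the returns tray look alike, but some are full (about 200 g) and some used up (about 45 g): feel by lifting which is which, stand the full ones upright in the tote that already holds the black objective can and the empty ones upright in the tote that already holds the tape roll (one tote is the steel rack, the other the grey plastic carrier), leaving the can and the roll as they lie and the other things on the bench alone. Once all tins are sorted, lift the loaded carrier by its centre post and stack it squarely on top of the rack, turned so that its wide-spaced lugs sit on the rack's wide-spaced uprights and its narrow pair on the narrow pair; half a turn wrong and it would drop down between the uprights onto the tins.

Things in the scene. Friction and masses are not known exactly. Their poses are not given: they have to be found in the camera images.
- rack: Stainless rack, one of the two totes; stays put. Low tray 141 x 141 mm (floor 5 mm thick, walls 16 mm high, inside 135 x 135 mm) between four uprights 20 x 20 mm, flat tops 76 mm above the worktop. Origin: underside centre; z up. Uprights at y = +85.5 mm, x = +-58 mm (wide pair) and y = -85.5 mm, x = +-25 mm (narrow pair). The can or the roll lies in one corner of the tray.
- rack_stack (a point): Where the carrier's origin (underside centre) lies when stacked: 70 mm above the rack's origin, axes parallel to the rack's. The carrier's axes must then point the same way as these: its lugs rest on the uprights, its floor sunk 6 mm between them with 5 mm play on either side in y. Half a turn from that the lugs miss the uprights and it drops down between them (nests).
- carrier: Loose grey plastic carrier, 0.25 kg, the other tote: low tray 141 x 141 mm (floor 5 mm, walls to 16 mm, inside 135 x 135 mm), a post in the middle. Origin: underside centre; z up. Lugs 20 mm wide on its sides, reaching to y = +-94.5 mm, undersides at z = 6 mm: at x = +-58 mm on +y (wide pair), x = +-25 mm on -y (narrow pair). Any yaw at the start. The can or the roll lies in one corner.
- carrier_grip (a point): Centre of the square grip on the carrier's post: 28 x 28 mm, sides along the carrier's x and y, from 76 to 112 mm above its underside; this point is at 94 mm. Below it the post is 20 x 20 mm. Same axes as the carrier. Take it from above on either pair of faces; loaded, the carrier weighs under 1 kg.
- returns_tray: Fixed steel tray 200 (x) x 128 (y) mm, rim 16 mm over its underside, floor 4 mm, on the aligner's red base plate. Origin: underside centre, 52 mm above the worktop. The tins start on its floor, in two columns (y) and three rows (x), about 67 mm apart. Aligner parts jut out near it: a slide 150 to 210 mm up from y = 0.13 m leftward, knobs and keys beyond x = 0.60 m, eyepieces further left to 0.46 m up.
- objective_can: Black round can for a microscope objective, 37 mm across, 57 mm high. Origin: underside centre. It lies 35 to 43 mm from the tote's centre in x and in y (negative side of the axes), and marks the tote (rack or carrier) that takes the full tins. Not to be handled.
- tape_roll: Roll of black tape lying flat, 55 mm across, 18 mm high. Origin: underside centre. It lies 35 to 43 mm from the tote's centre in x and in y (negative side of the axes), and marks the tote (rack or carrier) that takes the empty tins. Not to be handled.
- tin_1_mid (a point): One of five alike sealed round tins, four or five of which are present: aluminium body with a black screw lid that does not come off, 42 mm across, 42 mm high. This point is on the axis, 21 mm above the underside; z up along the axis. A full tin weighs 170 to 230 g, an empty one 36 to 54 g; numbers and places say nothing about which is which.
- tin_2_mid (a point): One of five alike sealed round tins, four or five of which are present: aluminium body with a black screw lid that does not come off, 42 mm across, 42 mm high. This point is on the axis, 21 mm above the underside; z up along the axis. A full tin weighs 170 to 230 g, an empty one 36 to 54 g; numbers and places say nothing about which is which.
- tin_3_mid (a point): One of five alike sealed round tins, four or five of which are present: aluminium body with a black screw lid that does not come off, 42 mm across, 42 mm high. This point is on the axis, 21 mm above the underside; z up along the axis. A full tin weighs 170 to 230 g, an empty one 36 to 54 g; numbers and places say nothing about which is which.
- tin_4_mid (a point): One of five alike sealed round tins, four or five of which are present: aluminium body with a black screw lid that does not come off, 42 mm across, 42 mm high. This point is on the axis, 21 mm above the underside; z up along the axis. A full tin weighs 170 to 230 g, an empty one 36 to 54 g; numbers and places say nothing about which is which.
- tin_5_mid (a point): One of five alike sealed round tins, four or five of which are present: aluminium body with a black screw lid that does not come off, 42 mm across, 42 mm high. This point is on the axis, 21 mm above the underside; z up along the axis. A full tin weighs 170 to 230 g, an empty one 36 to 54 g; numbers and places say nothing about which is which.
- blower_bulb: Black rubber blower bulb lying, 50 x 116 x 50 mm. Origin: underside centre. Bystander: leave alone.
- ipa_bottle: Tall white bottle, 60 mm across, 146 mm high. Origin: underside centre. Bystander: leave alone.
- marker_black: Black marker pen lying, 136 mm long. Origin: underside centre. Bystander: leave alone.
Mind the look-alikes: they are no part of the job. What is shaped like the part that bears tin_5_mid but orange is not meant.

How it is judged (in metres and radians):
On the way, in this order (a step that is already met when the one before it is completed fails the run):
1. every tin stands upright in the right tote while the carrier still stands on the worktop ((((x of objective_can in the frame of carrier between -0.06 and 0.06 m and y of objective_can in the frame of carrier between -0.06 and 0.06 m and z of objective_can in the frame of carrier between -0.002 and 0.012 m) and (x of tape_roll in the frame of rack between -0.06 and 0.06 m and y of tape_roll in the frame of rack between -0.06 and 0.06 m and z of tape_roll in the frame of rack between -0.002 and 0.012 m) and (x of tin_1_mid in the frame of rack between -0.06 and 0.06 m and y of tin_1_mid in the frame of rack between -0.06 and 0.06 m and z of tin_1_mid in the frame of rack between 0.02 and 0.034 m) and (x of tin_2_mid in the frame of carrier between -0.06 and 0.06 m and y of tin_2_mid in the frame of carrier between -0.06 and 0.06 m and z of tin_2_mid in the frame of carrier between 0.02 and 0.034 m) and (x of tin_3_mid in the frame of carrier between -0.06 and 0.06 m and y of tin_3_mid in the frame of carrier between -0.06 and 0.06 m and z of tin_3_mid in the frame of carrier between 0.02 and 0.034 m) and (x of tin_4_mid in the frame of rack between -0.06 and 0.06 m and y of tin_4_mid in the frame of rack between -0.06 and 0.06 m and z of tin_4_mid in the frame of rack between 0.02 and 0.034 m) and (x of tin_5_mid in the frame of rack between -0.06 and 0.06 m and y of tin_5_mid in the frame of rack between -0.06 and 0.06 m and z of tin_5_mid in the frame of rack between 0.02 and 0.034 m)) or ((x of objective_can in the frame of rack between -0.06 and 0.06 m and y of objective_can in the frame of rack between -0.06 and 0.06 m and z of objective_can in the frame of rack between -0.002 and 0.012 m) and (x of tape_roll in the frame of carrier between -0.06 and 0.06 m and y of tape_roll in the frame of carrier between -0.06 and 0.06 m and z of tape_roll in the frame of carrier between -0.002 and 0.012 m) and (x of tin_1_mid in the frame of carrier between -0.06 and 0.06 m and y of tin_1_mid in the frame of carrier between -0.06 and 0.06 m and z of tin_1_mid in the frame of carrier between 0.02 and 0.034 m) and (x of tin_2_mid in the frame of rack between -0.06 and 0.06 m and y of tin_2_mid in the frame of rack between -0.06 and 0.06 m and z of tin_2_mid in the frame of rack between 0.02 and 0.034 m) and (x of tin_3_mid in the frame of rack between -0.06 and 0.06 m and y of tin_3_mid in the frame of rack between -0.06 and 0.06 m and z of tin_3_mid in the frame of rack between 0.02 and 0.034 m) and (x of tin_4_mid in the frame of carrier between -0.06 and 0.06 m and y of tin_4_mid in the frame of carrier between -0.06 and 0.06 m and z of tin_4_mid in the frame of carrier between 0.02 and 0.034 m) and (x of tin_5_mid in the frame of carrier between -0.06 and 0.06 m and y of tin_5_mid in the frame of carrier between -0.06 and 0.06 m and z of tin_5_mid in the frame of carrier between 0.02 and 0.034 m))) and angle between each of tin_1_mid, tin_2_mid, tin_3_mid, tin_4_mid, tin_5_mid's own z axis and vertical below 0.2 rad and height (world z) of carrier below 0.02 m), for 0.2 s.
2. the carrier stands stacked on the rack's four uprights (z of carrier in the frame of rack between 0.0665 and 0.078 m and x of carrier in the frame of rack between -0.012 and 0.012 m and y of carrier in the frame of rack between -0.012 and 0.012 m and z of carrier_grip in the frame of rack between 0.159 and 0.172 m and angle between the x axis of carrier and the x axis of rack, either way round below 0.12 rad and angle between carrier's own z axis and vertical below 0.06 rad), for 0.2 s.
At the end, for the whole second after the job is handed in: All tins upright (within 0.2 rad) on the floor of the right tote, full with the can, empty with the roll, can and roll still in theirs; the carrier level with all four lugs on the uprights (underside 70 mm above the rack's, within 12 mm and 0.12 rad of square), not nested (all of step 2 and (((x of objective_can in the frame of carrier between -0.06 and 0.06 m and y of objective_can in the frame of carrier between -0.06 and 0.06 m and z of objective_can in the frame of carrier between -0.002 and 0.012 m) and (x of tape_roll in the frame of rack between -0.06 and 0.06 m and y of tape_roll in the frame of rack between -0.06 and 0.06 m and z of tape_roll in the frame of rack between -0.002 and 0.012 m) and (x of tin_1_mid in the frame of rack between -0.06 and 0.06 m and y of tin_1_mid in the frame of rack between -0.06 and 0.06 m and z of tin_1_mid in the frame of rack between 0.02 and 0.034 m) and (x of tin_2_mid in the frame of carrier between -0.06 and 0.06 m and y of tin_2_mid in the frame of carrier between -0.06 and 0.06 m and z of tin_2_mid in the frame of carrier between 0.02 and 0.034 m) and (x of tin_3_mid in the frame of carrier between -0.06 and 0.06 m and y of tin_3_mid in the frame of carrier between -0.06 and 0.06 m and z of tin_3_mid in the frame of carrier between 0.02 and 0.034 m) and (x of tin_4_mid in the frame of rack between -0.06 and 0.06 m and y of tin_4_mid in the frame of rack between -0.06 and 0.06 m and z of tin_4_mid in the frame of rack between 0.02 and 0.034 m) and (x of tin_5_mid in the frame of rack between -0.06 and 0.06 m and y of tin_5_mid in the frame of rack between -0.06 and 0.06 m and z of tin_5_mid in the frame of rack between 0.02 and 0.034 m)) or ((x of objective_can in the frame of rack between -0.06 and 0.06 m and y of objective_can in the frame of rack between -0.06 and 0.06 m and z of objective_can in the frame of rack between -0.002 and 0.012 m) and (x of tape_roll in the frame of carrier between -0.06 and 0.06 m and y of tape_roll in the frame of carrier between -0.06 and 0.06 m and z of tape_roll in the frame of carrier between -0.002 and 0.012 m) and (x of tin_1_mid in the frame of carrier between -0.06 and 0.06 m and y of tin_1_mid in the frame of carrier between -0.06 and 0.06 m and z of tin_1_mid in the frame of carrier between 0.02 and 0.034 m) and (x of tin_2_mid in the frame of rack between -0.06 and 0.06 m and y of tin_2_mid in the frame of rack between -0.06 and 0.06 m and z of tin_2_mid in the frame of rack between 0.02 and 0.034 m) and (x of tin_3_mid in the frame of rack between -0.06 and 0.06 m and y of tin_3_mid in the frame of rack between -0.06 and 0.06 m and z of tin_3_mid in the frame of rack between 0.02 and 0.034 m) and (x of tin_4_mid in the frame of carrier between -0.06 and 0.06 m and y of tin_4_mid in the frame of carrier between -0.06 and 0.06 m and z of tin_4_mid in the frame of carrier between 0.02 and 0.034 m) and (x of tin_5_mid in the frame of carrier between -0.06 and 0.06 m and y of tin_5_mid in the frame of carrier between -0.06 and 0.06 m and z of tin_5_mid in the frame of carrier between 0.02 and 0.034 m))) and angle between each of tin_1_mid, tin_2_mid, tin_3_mid, tin_4_mid, tin_5_mid's own z axis and vertical below 0.2 rad); the robot touches nothing.
It fails at once if a bystander (blower bulb, tall white bottle, marker) is shifted by more than 5 cm (distance of any of blower_bulb, ipa_bottle, marker_black from where it was at the start of the episode above 0.05 m).
It fails at once if the objective can or the tape roll is gripped or pushed hard (over 8 N) by the fingers (contact force between the fingers and objective_can above 8 N or contact force between the fingers and tape_roll above 8 N).
Of tin_1, tin_2, tin_3, tin_4, tin_5 only 4 to 5 are there at a start; the rules pass over those that are not, and their reading is None.
At some moment in a run one of tin_1, tin_2, tin_3, tin_4, tin_5 may be knocked a few centimetres aside while the robot is not near it.
It also fails if it takes over 210 s, if anything falls off the work surface, if the arm or the gripper's body presses on something with over 40 N, if the wrist force passes 120 N, or if a joint passes its speed limit or range.

## Working session

There is one attempt and no reset: what is moved stays moved. The work goes in short steps, Python scripts to look and compute and a tool call to move; the robot and the scene stay as the last step left them, time stands still between calls to the robot, and variables do not carry over. Pictures are saved under pics/ and viewed, and the job is handed in when it is done.

Besides the shell and the picture viewer there is one more tool, called after "Request:" as name(argument=value, ...) on one line, values as JSON. send_rows: Moves the arm, as the interface text tells. Its arguments: {"type":"object","properties":{"targets":{"type":"array","items":{"type":"array","items":{"type":"array","items":{"type":"number"}}}}},"required":["targets"]}

```bash
ls; mkdir -p pics; python3 - <<'E'
from plant import *
import cv2,numpy as np
o=get_obs()
for k,v in o.items(): print(k,np.round(v,3))
print(grasp_offset if not callable(grasp_offset) else grasp_offset())
for n in ["scene","side","wrist"]:
    im=capture(n); cv2.imwrite(f"pics/{n}0.png",im[:,:,::-1])
    m=camera_model(n); print(n,np.round(m["K"],1).tolist(),np.round(m["world_to_cam"],3).tolist(),[k for k in m])
E
```

```text
pics
time 0.0
joint_positions [-0.146  0.343  1.525  0.     1.275 -0.146]
dq [ 0.001 -0.001 -0.001 -0.     0.    -0.001]
tau [ 1.0000e-03 -4.3125e+01 -2.4422e+01  7.2000e-02  5.6000e-02 -0.0000e+00]
tool_pos [5.24596e+02 8.60000e-02 2.26063e+02]
tcp_rot [-3.14  -0.     1.571]
contact_force [ 0.334 -0.497 -0.351]
moment [0.029 0.009 0.022]
grip_width 91.981
-18.8
scene [[462.9, 0.0, 249.9], [0.0, 462.9, 187.8], [0.0, 0.0, 1.0]] [[0.475, -0.88, 0.018, -374.967], [0.518, 0.296, 0.803, -290.812], [-0.712, -0.372, 0.596, -867.394], [0.0, 0.0, 0.0, 1.0]] ['K', 'world_to_cam']
side [[434.3, 0.0, 256.1], [0.0, 434.3, 194.8], [0.0, 0.0, 1.0]] [[0.302, -0.953, 0.005, -307.501], [0.718, 0.23, 0.657, -406.118], [-0.628, -0.195, 0.754, -915.316], [0.0, 0.0, 0.0, 1.0]] ['K', 'world_to_cam']
wrist [[318.2, 0.0, 252.5], [0.0, 318.2, 194.7], [0.0, 0.0, 1.0]] [[1.0, 0.0, -0.001, -523.024], [-0.001, 0.962, -0.273, 35.127], [0.001, 0.273, 0.962, -390.78], [0.0, 0.0, 0.0, 1.0]] ['K', 'world_to_cam']
```

View pics/scene0.png

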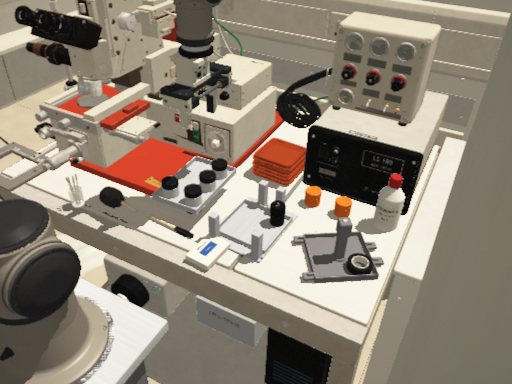

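View pics/side0.png

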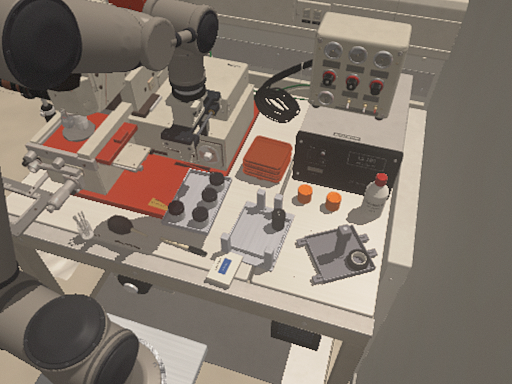

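View pics/wrist0.png

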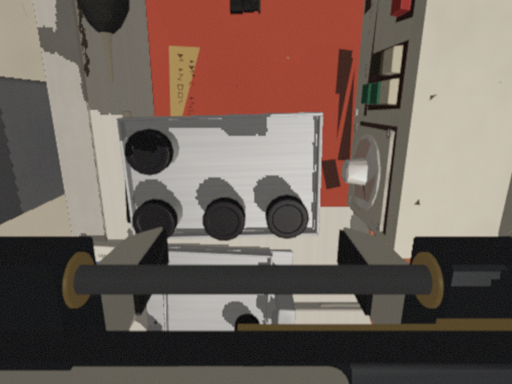

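Objects seen: four black-lid tins on the tray, at scene (170,184), (193,191), (207,177) and (219,165). The can stands in the rack at (277,212) and the tape roll lies in the carrier at (360,263), so full tins go to the rack and empties to the carrier. The orange tins at (313,196) and (343,206) are look-alikes.

```bash
cat > h.py <<'E'
from plant import *
import cv2,numpy as np
from scipy.spatial.transform import Rotation as Rn
def ray(cm,rc):
    K=cm["K"];T=np.array(cm["world_to_cam"]);R=T[:3,:3];t=T[:3,3]
    r,c=rc
    d=np.array([(c-K[0][2])/K[0][0],-(r-K[1][2])/K[1][1],-1.0])
    return -R.T@t, R.T@d
def onz(cm,rc,z):
    C,d=ray(cm,rc); return C+d*(z-C[2])/d[2]
def proj(cm,P):
    K=cm["K"];T=np.array(cm["world_to_cam"]);P=np.atleast_2d(P)
    q=P@T[:3,:3].T+T[:3,3]; 
    return np.stack([K[0][2]+K[0][0]*q[:,0]/-q[:,2],K[1][2]+K[1][1]*-q[:,1]/-q[:,2]],1) # col,row
def snap(n,fn=None):
    cm=camera_model(n); im=capture(n)
    if fn: cv2.imwrite(f"pics/{fn}.png",im[:,:,::-1])
    return cm,im
def st():
    o=get_obs(); print("t %.2f tcp %s rpy %s F %s w %.1f"%(o["time"],np.round(o["tool_pos"],1),np.round(o["tcp_rot"],3),np.round(o["contact_force"],2),o["grip_width"])); return o
E
python3 - <<'E'
from h import *
st()
cm,_=snap("wrist"); print("cam C",np.round(ray(cm,(0,0))[0]))
for l in ["tin_1_mid"]:
    for d in place_of(l,"wrist"): print(l,round(d["conf"],2),np.round(d["location"]),np.round(onz(cm,d["location"],52+4+21),1))
for l in ["returns_tray"]:
    for d in place_of(l,"wrist")[:2]: print(l,round(d["conf"],2),np.round(d["location"]),np.round(onz(cm,d["location"],52),1))
for cam in ["scene","side"]:
    cm,_=snap(cam)
    for l,z in [("tin_1_mid",77),("rack",0),("carrier",0),("carrier_grip",94),("rack_stack",70),("objective_can",5),("tape_roll",5),("returns_tray",52),("blower_bulb",0),("marker_black",0),("ipa_bottle",0)]:
        for d in place_of(l,cam): 
            if d["conf"]>.3: print(cam,l,round(d["conf"],2),np.round(d["location"]),np.round(onz(cm,d["location"],z),1))
E
```

```text
t 0.15 tcp [5.247e+02 1.000e-01 2.262e+02] rpy [-3.14  -0.     1.571] F [ 0.09 -0.03  0.11] w 91.9
cam C [523.  73. 385.]
tin_1_mid 0.73 [212. 286.] [556.8 -32.9  77. ]
returns_tray 0.88 [174. 224.] [492.4   1.8  52. ]
scene tin_1_mid 0.79 [168. 216.] [556.2 -25.3  77. ]
scene tin_1_mid 0.36 [232. 343.] [ 482.6 -395.7   77. ]
scene rack 0.97 [228. 254.] [ 476.8 -181.4    0. ]
scene rack 0.69 [196. 190.] [504.2  26.7   0. ]
scene carrier 0.72 [258. 334.] [ 474.8 -389.6    0. ]
scene carrier 0.62 [188. 196.] [542.8  33.2   0. ]
scene rack_stack 0.98 [204. 254.] [ 477.9 -176.4   70. ]
scene objective_can 0.83 [222. 277.] [ 517.8 -223.6    5. ]
scene tape_roll 0.57 [271. 360.] [ 460.4 -454.4    5. ]
scene returns_tray 0.93 [189. 197.] [482.2 -12.1  52. ]
scene blower_bulb 0.98 [210. 120.] [366.2 147.7   0. ]
scene marker_black 0.73 [225. 171.] [384.4   2.6   0. ]
scene ipa_bottle 0.63 [225. 384.] [ 643.7 -459.2    0. ]
scene ipa_bottle 0.45 [207. 254.] [ 548.  -141.2    0. ]
side tin_1_mid 0.81 [180. 215.] [561.8 -25.7  77. ]
side rack 0.66 [238. 257.] [ 461.7 -180.1    0. ]
side carrier 0.88 [253. 339.] [ 480.5 -397.8    0. ]
side carrier_grip 0.63 [181. 219.] [544.8 -44.2  94. ]
side carrier_grip 0.57 [230. 342.] [ 485.9 -392.    94. ]
side rack_stack 0.62 [217. 260.] [ 480.9 -181.7   70. ]
side rack_stack 0.58 [211. 372.] [ 587.6 -455.5   70. ]
side objective_can 0.68 [224. 278.] [ 518.6 -221.     5. ]
side tape_roll 0.83 [262. 356.] [ 464.6 -446.1    5. ]
side returns_tray 0.62 [202. 198.] [489.9  -2.1  52. ]
side blower_bulb 0.77 [236. 132.] [364.9 142.8   0. ]
side marker_black 0.64 [246. 183.] [3.784e+02 2.000e-01 0.000e+00]
side marker_black 0.51 [233. 130.] [371.7 154.3   0. ]
side ipa_bottle 0.66 [212. 370.] [ 645.2 -458.5    0. ]
side ipa_bottle 0.4 [233. 130.] [372.9 155.9   0. ]
```

```bash
cat >> h.py <<'E'
def plan(x,y,z,yaw,rp=None):
    """delta from the measured pose to the target world pose (tool down, yaw in deg), in tool axes"""
    o=get_obs(); R0=Rn.from_euler('xyz',o["tcp_rot"]); R1=Rn.from_euler('xyz',[180,0,yaw],degrees=True)
    d=R0.inv().apply(np.array([x,y,z])-o["tool_pos"]); r=np.degrees((R0.inv()*R1).as_rotvec())
    print("turn",np.round(r,2),"shift",np.round(d,1))
E
python3 - <<'E'
from h import *
plan(470,-290,226,180)
E
```

```text
turn [  0.   0. -90.] shift [-290.   -55.     0.7]
```

Request:
send_rows(targets=[[[0,0,-7,-35,-7,0,-1],[0,0,-14,-70,-14,0,-1],[0,0,-21,-105,-20,0,-1],[0,0,-28,-140,-27,0,-1],[0,0,-35,-175,-33,0,-1]]])

```text
time: 1.92
tool_pos: [492.0, -173.6, 226.8]
tcp_rot: [3.141, 0.0, 2.156]
contact_force: [0.5, 0.2, 0.1]
grip_width: 92.0
```

```bash
python3 - <<'E'
from h import *
st(); print(get_obs()["joint_positions"]); plan(470,-290,226,180)
E
```

```text
t 1.92 tcp [ 492.  -173.6  226.8] rpy [3.141 0.    2.156] F [0.47 0.22 0.11] w 92.0
[-4.86187827e-01  3.35881981e-01  1.53287122e+00  1.12146595e-04
  1.27261304e+00 -1.07136698e+00]
turn [ 1.000e-02  1.000e-02 -5.647e+01] shift [-84.9 -82.7   0.8]
```

Request:
send_rows(targets=[[[0,0,-7,-20,-20,0,-1],[0,0,-14,-40,-40,0,-1],[0,0,-21,-60,-60,0,-1],[0,0,-28,-85,-83,0,-1],[0,0,-35,-85,-83,0,-1]]])

```text
time: 2.33
tool_pos: [468.5, -294.1, 226.5]
tcp_rot: [-3.139, 0.001, 2.763]
contact_force: [-0.7, -0.1, -0.7]
grip_width: 91.8
```

Request:
send_rows(targets=[[[0,0,-7,0,0,0,-1],[0,0,-14,0,0,0,-1],[0,0,-21.5,0,0,0,-1],[0,0,-21.5,0,0,0,-1]]])

```text
time: 2.67
tool_pos: [469.6, -289.0, 226.7]
tcp_rot: [3.142, 0.0, 3.14]
contact_force: [-0.6, 0.2, 1.3]
grip_width: 91.9
```

```bash
python3 - <<'E'
from h import *
st()
cm,_=snap("wrist","w1")
for l,z in [("rack",0),("rack_stack",70),("carrier",0),("carrier_grip",94),("objective_can",5),("tape_roll",5),("tin_1_mid",77)]:
        for d in place_of(l,"wrist"): 
            if d["conf"]>.3: print(l,round(d["conf"],2),np.round(d["location"]),np.round(onz(cm,d["location"],z),1))
E
```

```text
t 2.67 tcp [ 469.6 -289.   226.7] rpy [3.142 0.    3.14 ] F [-0.61  0.17  1.26] w 91.9
rack 0.7 [176. 165.] [ 479.2 -397.6    0. ]
rack 0.59 [171. 342.] [ 473.4 -178.7    0. ]
rack_stack 0.9 [185. 363.] [ 473.7 -176.7   70. ]
carrier 0.85 [178. 169.] [ 481.7 -393.     0. ]
carrier_grip 0.82 [197. 138.] [ 479.6 -398.7   94. ]
objective_can 0.98 [203. 309.] [ 513.9 -219.1    5. ]
tape_roll 0.83 [167. 120.] [ 467.5 -450.8    5. ]
```

View pics/w1.png

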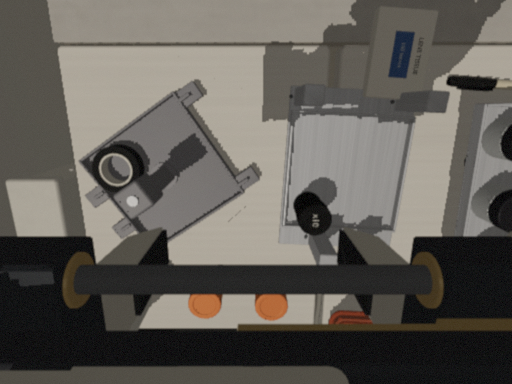

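Carrier: wide lugs at (188,95) and (248,178), narrow lugs at (100,195) and (125,228), so its yaw is about 35°. The rack shows at 290–413 columns with the can at (312,215). I'll enlarge to pick corners.

```bash
python3 - <<'E'
import cv2
im=cv2.imread("pics/w1.png")
def crop(r0,r1,c0,c1,s,fn):
    a=cv2.resize(im[r0:r1,c0:c1],None,fx=s,fy=s,interpolation=cv2.INTER_CUBIC)
    for r in range((r0//20+1)*20,r1,20): cv2.putText(a,str(r),(0,(r-r0)*s+4),0,.4,(0,0,255),1); cv2.line(a,(25,(r-r0)*s),(32,(r-r0)*s),(0,0,255),1)
    for c in range((c0//20+1)*20,c1,20): cv2.putText(a,str(c),((c-c0)*s-10,10),0,.4,(0,0,255),1); cv2.line(a,((c-c0)*s,14),((c-c0)*s,20),(0,0,255),1)
    cv2.imwrite(fn,a)
crop(75,245,70,265,4,"pics/c1.png"); crop(80,245,265,455,4,"pics/c2.png")
E
```

```text
(no output)
```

View pics/c1.png

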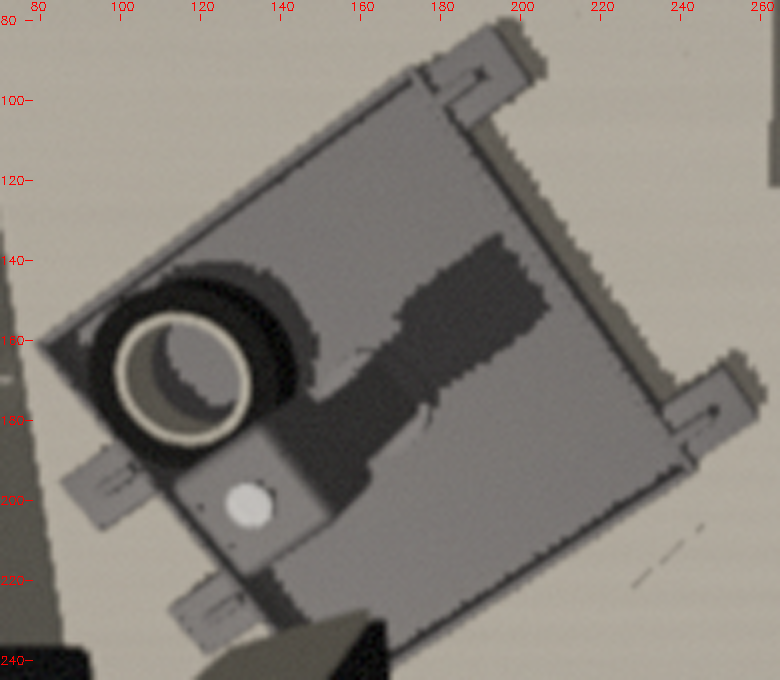

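View pics/c2.png

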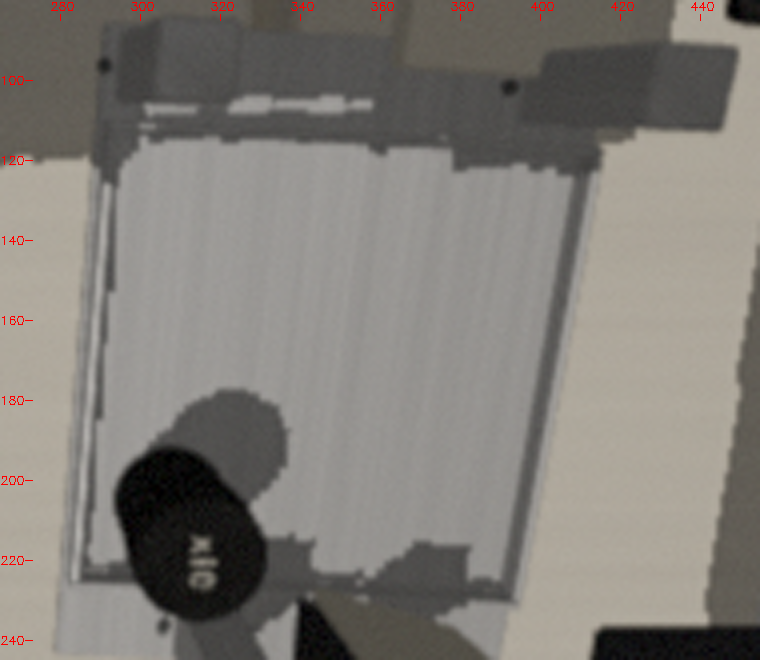

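```bash
cat > fit.py <<'E'
from h import *
from scipy.optimize import least_squares
def fit(cm,P,uv,x0):
    P=np.array(P,float);uv=np.array(uv,float)
    def W(p):
        c,s=np.cos(p[2]),np.sin(p[2]); return np.c_[p[0]+c*P[:,0]-s*P[:,1],p[1]+s*P[:,0]+c*P[:,1],P[:,2]]
    r=least_squares(lambda p:(proj(cm,W(p))-uv).ravel(),x0,loss="soft_l1",x_scale=[10,10,.1])
    print("pose",np.round(r.x[:2],1),"yaw",np.round(np.degrees(r.x[2]),2)); print(np.round(proj(cm,W(r.x))-uv,1).tolist()); return r.x
E
python3 - <<'E'
from fit import *
cm=camera_model("wrist")
P=[(-70.5,-70.5,16),(-70.5,70.5,16),(70.5,70.5,16),(-14,14,112),(14,14,112),(14,-14,112),(-14,-14,112)]
uv=[(80,161),(174,92.5),(242.5,192),(137,180),(153,204),(131,219),(113,194.5)]
p=fit(cm,P,uv,[480,-396,.6])
P=[]
for sx in(-58,58): P+=[(sx-10,95.5,76),(sx+10,95.5,76),(sx-10,75.5,76),(sx+10,75.5,76)]
uv=[(304.5,85.5),(325.5,84.5),(304.5,105.5),(324,105.5),(430,90.5),(449.5,92),(427,111),(445.5,113)]
q=fit(cm,P,uv,[478,-180,1.57])
P+=[(70.5,-70.5,16),(-70.5,-70.5,16)];uv+=[(393.7,230),(280.5,226)]
q=fit(cm,P,uv,[478,-180,1.57])
E
```

```text
pose [ 476.6 -395.9] yaw 33.22
[[-1.8, -0.8], [-0.1, -2.4], [2.7, 0.6], [-0.9, -1.0], [2.8, 0.2], [0.7, 1.4], [-1.3, 1.4]]
pose [ 475.6 -178.3] yaw 86.76
[[0.1, -2.2], [0.7, -0.0], [-1.9, 0.4], [-0.2, 1.5], [-0.3, -0.6], [1.6, -0.9], [-1.6, 1.3], [0.9, 0.4]]
pose [ 475.3 -179. ] yaw 86.41
[[-0.0, -2.9], [0.7, -0.6], [-2.2, -0.4], [-0.4, 0.9], [-0.5, -0.5], [1.4, -0.7], [-1.9, 1.3], [0.6, 0.6], [0.3, 2.7], [1.0, 0.7]]
```

```bash
python3 - <<'E'
from h import *
T=np.eye(4)
cm={"K":[[318.2,0,252.5],[0,318.2,194.7],[0,0,1]],"world_to_cam":np.array([[1.0,0,-0.001,-523.024],[-0.001,0.962,-0.273,35.127],[0.001,0.273,0.962,-390.78],[0,0,0,1]])}
for n,u in dict(A=(151,150),B=(154,217),C=(224,217),D=(288,216)).items(): print(n,np.round(onz(cm,(u[1],u[0]),98),1))
im=cv2.imread("pics/wrist0.png")[90:240,100:340]; cv2.imwrite("pics/c3.png",cv2.resize(im,None,fx=3.2,fy=3.2,interpolation=cv2.INTER_CUBIC))
plan(557,-33,230,180)
E
```

```text
A [431.6  33.3  98. ]
B [428.9 -30.8  98. ]
C [495.9 -30.7  98. ]
D [557.1 -29.7  98. ]
turn [-0.    0.01 -0.39] shift [-85.6 256.4  -3.2]
```

View pics/c3.png

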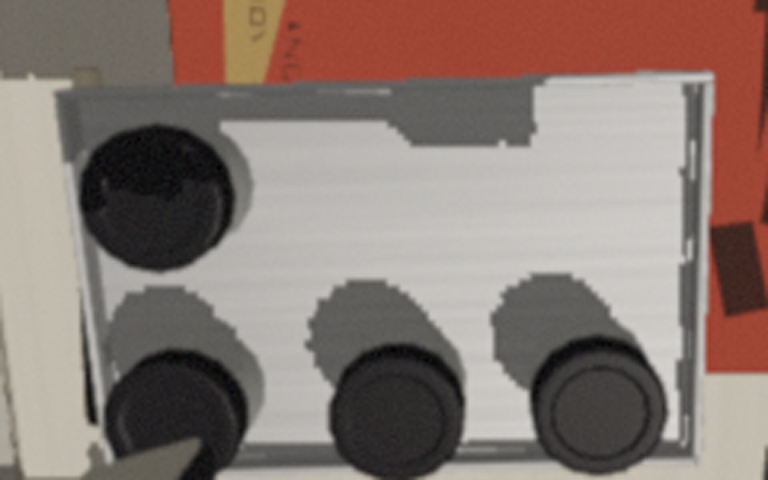

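Request:
send_rows(targets=[[[0,0,0,-14,41,0,-1],[0,0,0,-28,82,0,-1],[0,0,0,-42,123,0,-1],[0,0,0,-55,164,5,-1],[0,0,0,-69,205,10,-1]]])

```text
time: 3.48
tool_pos: [537.5, -90.5, 218.1]
tcp_rot: [-3.141, 0.001, 3.135]
contact_force: [0.6, -0.5, 0.1]
grip_width: 91.6
```

Request:
send_rows(targets=[[[0,0,0,-8,26,8,-1],[0,0,0,-17,52,16,-1],[0,0,0,-17,52,16,-1],[0,0,0,-17,52,16,-1]]])

```text
time: 3.82
tool_pos: [554.3, -39.0, 201.2]
tcp_rot: [3.142, -0.001, 3.138]
contact_force: [-0.5, -0.6, 0.1]
grip_width: 91.7
```

```bash
cat >> h.py <<'E'
def tins(cm,im,z=98):
    g=cv2.cvtColor(im,cv2.COLOR_RGB2GRAY)
    for d in regions_of("tin_1_mid","wrist"):
        m=d["region"]; print("reg",round(d["conf"],2),np.round(d["location"]),m.sum(),"->",np.round(onz(cm,d["location"],z-21),1))
E
python3 - <<'E'
from h import *
st()
cm,im=snap("wrist","w2"); tins(cm,im)
for d in place_of("tin_1_mid","wrist"): print(round(d["conf"],2),np.round(d["location"]),np.round(onz(cm,d["location"],77),1))
E
```

```text
t 3.82 tcp [554.3 -39.  201.2] rpy [ 3.142e+00 -1.000e-03  3.138e+00] F [-0.46 -0.64  0.05] w 91.7
reg 0.9 [194. 260.] 1983 -> [558.8 -32.8  77. ]
0.92 [188. 259.] [552.6 -33.9  77. ]
0.55 [ 99. 121.] [ 474.4 -150.9   77. ]
```

View pics/w2.png

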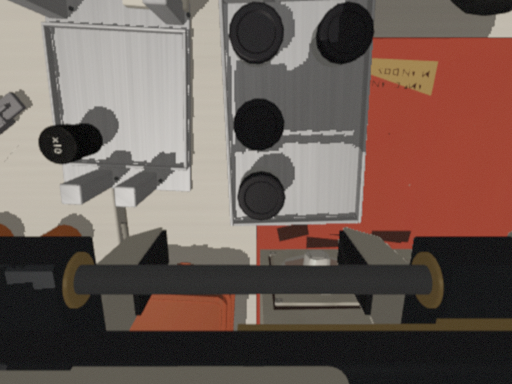

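```bash
python3 - <<'E'
from h import *
cm=camera_model("wrist"); im=cv2.imread("pics/w2.png")
g=cv2.GaussianBlur(cv2.cvtColor(im,cv2.COLOR_BGR2GRAY),(3,3),0)
c=cv2.HoughCircles(g,cv2.HOUGH_GRADIENT,1,40,param1=100,param2=18,minRadius=18,maxRadius=32)
print(np.round(c[0]))
for n,u in dict(A=(346,33),B=(257,33),C=(259,125),D=(262,196)).items(): print(n,np.round(onz(cm,(u[1],u[0]),98),1))
st(); plan(556,-33,71,180)
E
```

```text
[[258.  32.  29.]
 [262. 196.  25.]
 [254. 124.  28.]
 [346.  28.  28.]
 [ 62. 140.  23.]]
A [428.4  29.1  98. ]
B [427.9 -37.7  98. ]
C [495.5 -36.2  98. ]
D [555.2 -33.7  98. ]
t 3.97 tcp [554.4 -41.3 202.1] rpy [-3.141e+00  1.000e-03  3.135e+00] F [-0.38  0.02  0.09] w 91.7
turn [-0.03  0.03 -0.4 ] shift [ -1.5   8.4 131.1]
```

Request:
send_rows(targets=[[[0,0,0,-1,8,35,-1],[0,0,0,-1.5,8,70,-1],[0,0,0,-1.5,8,100,-1],[0,0,0,-1.5,8,120,-1],[0,0,0,-1.5,8,131,-1]]])

```text
time: 4.38
tool_pos: [554.4, -33.4, 68.4]
tcp_rot: [3.141, -0.003, 3.134]
contact_force: [-0.9, -0.1, 0.5]
grip_width: 91.7
```

Request:
send_rows(targets=[[[0,0,0,0,0,0,-1],[0,0,0,0,0,0,0.3],[0,0,0,0,0,0,1],[0,0,0,0,0,0,1],[0,0,0,0,0,0,1]]])

```text
time: 4.8
tool_pos: [556.7, -32.6, 72.1]
tcp_rot: [-3.141, 0.003, 3.136]
contact_force: [-0.2, 0.7, 0.3]
grip_width: 69.6
```

Request:
send_rows(targets=[[[0,0,0,0,0,0,1],[0,0,0,0,0,0,1],[0,0,0,0,0,0,1],[0,0,0,0,0,0,1]]])

```text
time: 5.13
tool_pos: [555.9, -32.3, 70.8]
tcp_rot: [-3.142, 0.0, 3.136]
contact_force: [0.2, 0.1, 0.1]
grip_width: 42.9
```

Request:
send_rows(targets=[[[0,0,0,0,0,0,1],[0,0,0,0,0,-15,1],[0,0,0,0,0,-40,1],[0,0,0,0,0,-70,1],[0,0,0,0,0,-90,1]]])

```text
time: 5.55
tool_pos: [556.4, -32.4, 162.9]
tcp_rot: [-3.141, 0.002, 3.136]
contact_force: [0.8, -0.7, -0.9]
grip_width: 41.4
```

Request:
send_rows(targets=[[[0,0,0,0,0,0,1],[0,0,0,0,0,0,1],[0,0,0,0,0,0,1],[0,0,0,0,0,0,1],[0,0,0,0,0,0,1]]])

```text
time: 5.97
tool_pos: [555.2, -32.2, 159.3]
tcp_rot: [3.141, -0.003, 3.136]
contact_force: [-0.5, 1.0, 0.1]
grip_width: 41.1
```

```bash
cat >> h.py <<'E'
def weigh(n=8):
    F=[]
    for i in range(n):
        capture("side"); F.append(get_obs()["contact_force"])
    F=np.array(F); print("F mean",np.round(F.mean(0),2),"sd",np.round(F.std(0),2))
E
python3 - <<'E'
from h import *
weigh(8); st()
plan(436,-138,165,180)
E
```

```text
F mean [-0.18 -0.05 -0.17] sd [0.36 0.58 0.37]
t 6.37 tcp [555.9 -32.3 160.6] rpy [-3.142  0.     3.136] F [-0.41 -0.88  0.06] w 41.3
turn [-0.    0.   -0.33] shift [ 119.3 -106.3   -4.4]
```

Tin D held (width 41.3) with force about −0.2 N, so it is empty and goes to the carrier. On the way I'll get a better view of the carrier.

```bash
python3 - <<'E'
from h import *
plan(515,-400,215,168)
E
```

```text
turn [-0.    0.   11.67] shift [  38.8 -367.9  -54.4]
```

Request:
send_rows(targets=[[[0,0,0,4,-20,-30,1],[0,0,2,10,-60,-50,1],[0,0,4,18,-100,-54,1],[0,0,6,25,-140,-54,1],[0,0,8,32,-180,-54,1]]])

```text
time: 6.78
tool_pos: [522.7, -213.4, 215.7]
tcp_rot: [-3.141, 0.002, 2.995]
contact_force: [1.0, -0.4, -0.6]
grip_width: 41.5
```

```bash
python3 - <<'E'
from h import *
plan(515,-400,215,168)
E
```

```text
turn [-0.04  0.11  3.62] shift [ -19.6 -185.8    0.9]
```

Request:
send_rows(targets=[[[0,0,1,-4,-40,0,1],[0,0,2,-8,-80,0,1],[0,0,3,-12,-120,0,1],[0,0,3.6,-16,-160,0,1],[0,0,3.6,-20,-186,0,1]]])

```text
time: 7.2
tool_pos: [514.6, -402.5, 214.4]
tcp_rot: [-3.14, 0.0, 2.931]
contact_force: [1.0, 0.6, -1.1]
grip_width: 41.7
```

Request:
send_rows(targets=[[[0,0,0,0,0,0,1],[0,0,0,0,0,0,1],[0,0,0,0,0,0,1],[0,0,0,0,0,0,1]]])

```text
time: 7.53
tool_pos: [516.1, -397.3, 214.9]
tcp_rot: [3.141, -0.0, 2.935]
contact_force: [0.6, 0.4, -0.8]
grip_width: 41.3
```

```bash
python3 - <<'E'
from h import *
cm,im=snap("wrist","w3"); st(); weigh(6)
np.save("w3cm.npy",cm["world_to_cam"])
a=cv2.resize(im[0:240,100:400][:,:,::-1],None,fx=2.6,fy=2.5,interpolation=cv2.INTER_CUBIC)
cv2.imwrite("pics/c4.png",cv2.resize(im[0:240,100:360][:,:,::-1],None,fx=2.5,fy=2.5,interpolation=cv2.INTER_CUBIC))
for l,z in [("carrier",0),("carrier_grip",94)]:
    for d in place_of(l,"wrist"): print(l,round(d["conf"],2),np.round(d["location"]),np.round(onz(cm,d["location"],z),1))
E
```

```text
t 7.58 tcp [ 516.2 -397.2  215. ] rpy [3.141 0.    2.935] F [-0.2   0.27 -0.57] w 41.8
F mean [ 0.17  0.13 -0.06] sd [0.37 0.25 0.3 ]
carrier 0.72 [138. 249.] [ 479.1 -394.1    0. ]
carrier_grip 0.98 [146. 242.] [ 475.2 -399.3   94. ]
```

View pics/w3.png

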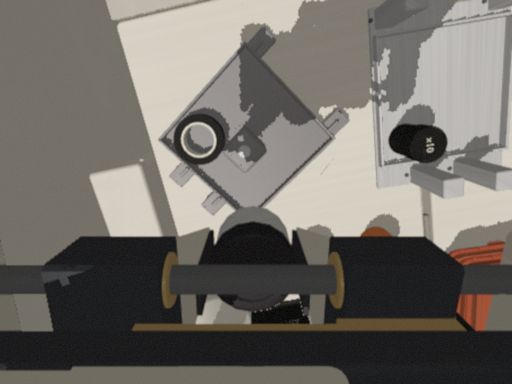

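View pics/c4.png

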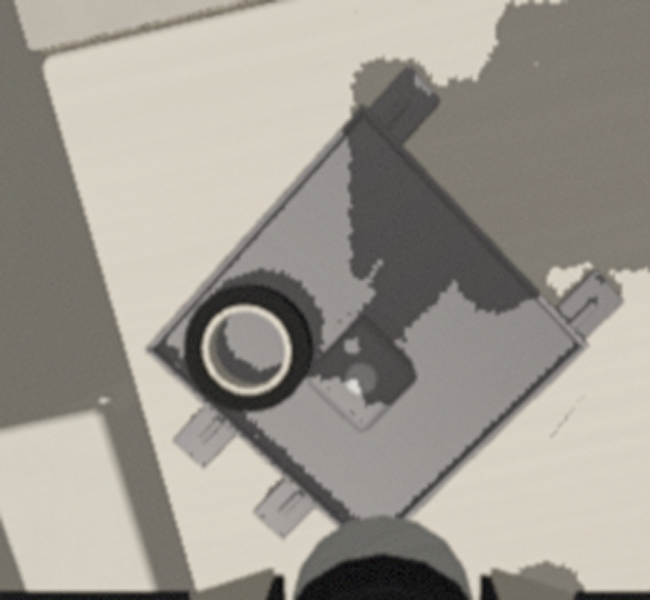

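```bash
python3 - <<'E'
from fit import *
cm=camera_model("wrist"); cm=dict(K=cm["K"],world_to_cam=np.load("w3cm.npy"))
P=[(-70.5,-70.5,16),(-70.5,70.5,16),(70.5,70.5,16),(-14,14,112),(14,14,112),(14,-14,112),(-14,-14,112)]
uv=[(160,139.2),(244.8,42),(333.2,138),(246,127.2),(266,150),(244.8,172.8),(223.2,152)]
p=fit(cm,P,uv,[480,-396,.6])
p=fit(cm,P[:3],uv[:3],[480,-396,.6])
p=fit(cm,P[3:],uv[3:],[480,-396,.6])
E
```

```text
pose [ 477.6 -396.4] yaw 33.75
[[-2.7, 0.6], [0.6, -1.1], [3.3, -0.0], [-1.5, -0.6], [2.9, 0.9], [0.5, 1.9], [-2.4, -0.6]]
pose [ 477.6 -397.3] yaw 33.57
[[-3.5, 0.6], [0.0, -0.9], [2.5, 0.5]]
pose [ 477.5 -396. ] yaw 33.49
[[-0.9, -0.9], [3.4, 0.8], [0.8, 1.7], [-1.9, -1.0]]
```

```bash
python3 - <<'E'
from h import *
plan(416,-384,150,168.6)
E
```

```text
turn [-0.    0.01 -0.51] shift [100.7  -6.5  64.8]
```

Request:
send_rows(targets=[[[0,0,0,25,2,5,1],[0,0,0,60,5,15,1],[0,0,0,90,7,35,1],[0,0,0,101,7,55,1],[0,0,0,101,7,65,1]]])

```text
time: 8.4
tool_pos: [415.5, -369.5, 148.1]
tcp_rot: [3.14, -0.003, 2.932]
contact_force: [0.6, -0.0, -0.7]
grip_width: 41.4
```

Request:
send_rows(targets=[[[0,0,0,0,0,0,1],[0,0,0,0,0,0,1],[0,0,0,0,0,0,1]]])

```text
time: 8.65
tool_pos: [419.9, -371.8, 150.7]
tcp_rot: [-3.14, 0.002, 2.934]
contact_force: [-0.3, 0.6, -1.0]
grip_width: 41.3
```

```bash
python3 - <<'E'
from h import *
st();cm,im=snap("wrist","w4");capture("scene"); plan(416,-384,60,168.6);plan(416,-384,21,168.6)
E
```

```text
t 8.65 tcp [ 419.9 -371.8  150.7] rpy [-3.140e+00  2.000e-03  2.934e+00] F [-0.33  0.62 -1.01] w 41.3
turn [-0.08  0.11 -0.49] shift [  1.2 -12.8  90.7]
turn [-0.08  0.11 -0.49] shift [  1.3 -12.7 129.7]
```

View pics/w4.png

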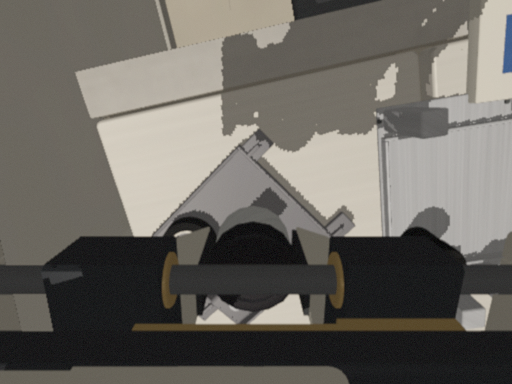

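Request:
send_rows(targets=[[[0,0,-0.5,1,-8,0,1],[0,0,-0.5,1,-13,10,1],[0,0,-0.5,1,-13,40,1],[0,0,-0.5,1,-13,70,1],[0,0,-0.5,1,-13,90,1]]])

```text
time: 9.17
tool_pos: [413.9, -383.3, 56.9]
tcp_rot: [3.14, -0.002, 2.942]
contact_force: [-0.4, -0.3, -1.4]
grip_width: 41.5
```

Request:
send_rows(targets=[[[0,0,0,0,0,0,1],[0,0,0,0,0,0,1],[0,0,0,0,0,0,1]]])

```text
time: 9.42
tool_pos: [415.3, -384.4, 60.6]
tcp_rot: [-3.14, 0.002, 2.942]
contact_force: [0.7, -0.3, -0.5]
grip_width: 41.4
```

```bash
python3 - <<'E'
from h import *
st();snap("wrist","w5");cm,im=snap("scene");cv2.imwrite("pics/s5.png",cv2.resize(im[150:310,240:420,::-1],None,fx=4,fy=3.7)); plan(416,-384,21,168.6)
E
```

```text
t 9.42 tcp [ 415.3 -384.4   60.6] rpy [-3.140e+00  2.000e-03  2.942e+00] F [ 0.66 -0.3  -0.48] w 41.4
turn [-0.12  0.15 -0.03] shift [-0.3  0.7 40.3]
```

View pics/w5.png

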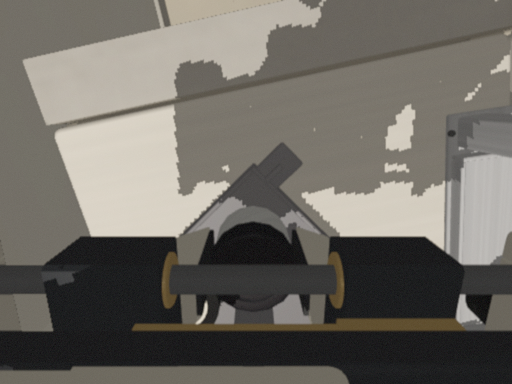

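View pics/s5.png

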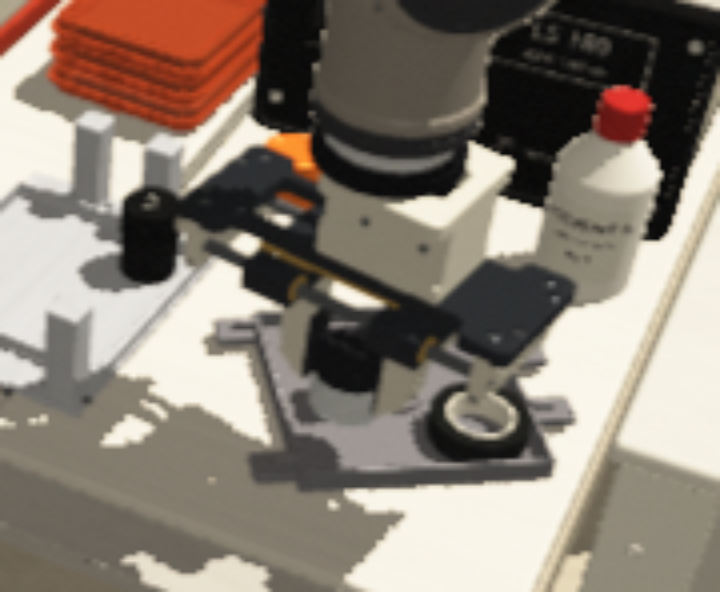

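Request:
send_rows(targets=[[[0,0,0,0,0.5,15,1],[0,0,0,0,0.5,28,1],[0,0,0,0,0.5,36,1],[0,0,0,0,0.5,39,1],[0,0,0,0,0.5,39,1]]])

```text
time: 9.93
tool_pos: [414.9, -383.0, 20.8]
tcp_rot: [3.142, 0.0, 2.942]
contact_force: [0.3, -0.0, -0.0]
grip_width: 41.2
```

```bash
python3 - <<'E'
from h import *
weigh(4);st();plan(416,-384,21,168.6)
E
```

```text
F mean [-0.1  -0.38 -0.22] sd [0.49 0.41 0.42]
t 10.13 tcp [ 415.2 -383.4   21.5] rpy [-3.141e+00  1.000e-03  2.942e+00] F [ 0.75 -1.02 -0.51] w 40.9
turn [-0.06  0.07 -0.02] shift [-0.8 -0.4  0.5]
```

Now I'll release it with a partial opening and rise.

Request:
send_rows(targets=[[[0,0,0,0,0,1,1],[0,0,0,0,0,1,-0.3],[0,0,0,0,0,1,-0.3],[0,0,0,0,0,1,-0.3],[0,0,0,0,0,1,-0.3]]])

```text
time: 10.55
tool_pos: [414.9, -383.0, 19.8]
tcp_rot: [-3.141, 0.0, 2.942]
contact_force: [0.0, 0.7, -0.3]
grip_width: 59.5
```

Request:
send_rows(targets=[[[0,0,0,0,0,-10,-0.3],[0,0,0,0,0,-40,-0.5],[0,0,0,0,0,-80,-1],[0,0,0,0,0,-120,-1],[0,0,0,0,0,-160,-1]]])

```text
time: 10.97
tool_pos: [414.6, -382.6, 182.2]
tcp_rot: [3.142, 0.0, 2.942]
contact_force: [1.0, -0.8, -0.9]
grip_width: 81.7
```

```bash
python3 - <<'E'
from h import *
st();snap("wrist","w6");plan(496,-34,190,180)
E
```

```text
t 10.97 tcp [ 414.6 -382.6  182.2] rpy [3.142 0.    2.942] F [ 0.95 -0.76 -0.86] w 81.7
turn [ -0.58   0.58 -11.41] shift [ -7.6 360.3  -2.2]
```

View pics/w6.png

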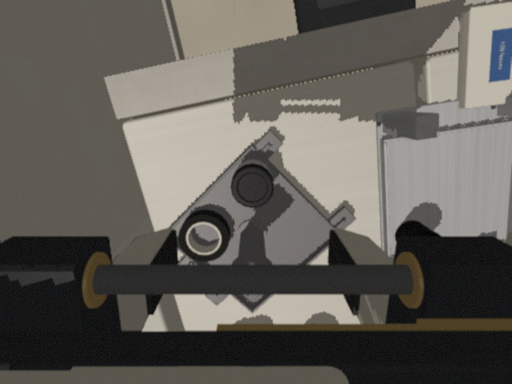

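Tin D stands in the carrier's corner at (252,186). Next is tin C.

Request:
send_rows(targets=[[[0,0,-2,-2,40,-10,-1],[0,0,-4,-3,80,-10,-1],[0,0,-7,-4,120,-10,-1],[0,0,-9,-5,160,-10,-1],[0,0,-11.4,-6,200,-10,-1]]])

```text
time: 11.43
tool_pos: [460.3, -186.4, 190.5]
tcp_rot: [-3.141, 0.001, -3.141]
contact_force: [1.5, -0.0, 0.9]
grip_width: 92.0
```

```bash
python3 - <<'E'
from h import *
plan(496,-34,190,180)
E
```

```text
turn [-0.03  0.07  0.03] shift [-35.7 152.4   0.4]
```

Request:
send_rows(targets=[[[0,0,0,-10,40,0,-1],[0,0,0,-20,80,0,-1],[0,0,0,-30,120,0,-1],[0,0,0,-36,152,0,-1],[0,0,0,-36,152,0,-1]]])

```text
time: 11.85
tool_pos: [496.9, -30.8, 190.4]
tcp_rot: [3.14, 0.001, -3.137]
contact_force: [0.4, -0.9, 0.2]
grip_width: 91.9
```

Request:
send_rows(targets=[[[0,0,0,0,0,0,-1],[0,0,0,0,0,0,-1]]])

```text
time: 12.02
tool_pos: [496.4, -36.4, 190.0]
tcp_rot: [-3.141, 0.0, -3.141]
contact_force: [-0.1, -1.0, -0.5]
grip_width: 92.4
```

```bash
python3 - <<'E'
from h import *
st();cm,im=snap("wrist","w7"); np.save("w7cm.npy",cm["world_to_cam"]); tins(cm,im); weigh(8)
E
```

```text
t 12.02 tcp [496.4 -36.4 190. ] rpy [-3.141  0.    -3.141] F [-0.12 -1.04 -0.54] w 92.4
reg 0.7 [193. 256.] 2179 -> [496.8 -34.3  77. ]
F mean [0.11 0.05 0.12] sd [0.4  0.39 0.45]
```

View pics/w7.png

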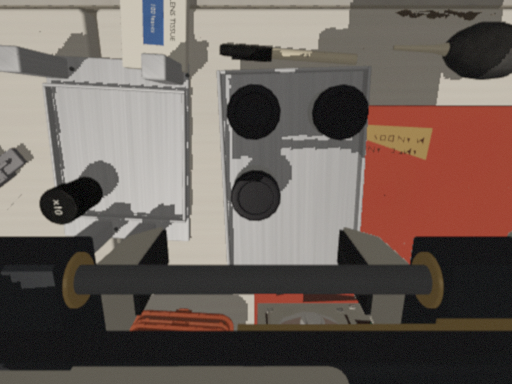

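```bash
python3 - <<'E'
from h import *
cm=camera_model("wrist")
for n,u in dict(A=(340,112),B=(253,111),C=(256,196)).items(): print(n,np.round(onz(cm,(u[1],u[0]),98),1))
plan(496.5,-34.5,71,180)
E
```

```text
A [427.   29.7  98. ]
B [426.3 -36.6  98. ]
C [493.6 -34.1  98. ]
turn [ 0.   -0.   -0.07] shift [-1.000e-01  2.000e+00  1.187e+02]
```

Request:
send_rows(targets=[[[0,0,0,0,1,35,-1],[0,0,0,0,1,70,-1],[0,0,0,0,1,100,-1],[0,0,0,0,1,115,-1],[0,0,0,0,1,119,-1]]])

```text
time: 12.93
tool_pos: [494.5, -34.8, 67.9]
tcp_rot: [3.14, -0.005, 3.141]
contact_force: [-0.4, -0.0, 0.1]
grip_width: 91.6
```

Request:
send_rows(targets=[[[0,0,0,0,0,0,-0.5],[0,0,0,0,0,0,1],[0,0,0,0,0,0,1],[0,0,0,0,0,0,1],[0,0,0,0,0,0,1]]])

```text
time: 13.35
tool_pos: [497.1, -35.2, 71.8]
tcp_rot: [-3.141, 0.002, 3.141]
contact_force: [-0.5, 0.3, -0.0]
grip_width: 63.2
```

Request:
send_rows(targets=[[[0,0,0,0,0,0,1],[0,0,0,0,0,0,1],[0,0,0,0,0,0,1],[0,0,0,0,0,0,1]]])

```text
time: 13.68
tool_pos: [496.5, -35.1, 70.9]
tcp_rot: [-3.142, 0.0, 3.141]
contact_force: [-0.6, -0.3, 3.1]
grip_width: 41.5
```

Request:
send_rows(targets=[[[0,0,0,0,0,0,1],[0,0,0,0,0,-15,1],[0,0,0,0,0,-40,1],[0,0,0,0,0,-75,1],[0,0,0,0,0,-100,1]]])

```text
time: 14.1
tool_pos: [496.6, -35.2, 172.6]
tcp_rot: [-3.141, 0.001, 3.141]
contact_force: [0.9, -0.6, -0.0]
grip_width: 41.4
```

Request:
send_rows(targets=[[[0,0,0,0,0,0,1],[0,0,0,0,0,0,1],[0,0,0,0,0,0,1],[0,0,0,0,0,0,1],[0,0,0,0,0,0,1]]])

```text
time: 14.52
tool_pos: [495.7, -35.0, 169.4]
tcp_rot: [3.141, -0.003, 3.141]
contact_force: [0.8, -0.4, -1.0]
grip_width: 41.6
```

```bash
python3 - <<'E'
from h import *
weigh(10);st()
E
```

```text
F mean [ 0.02 -0.04 -0.42] sd [0.36 0.64 0.47]
t 15.02 tcp [496.4 -35.1 170.7] rpy [-3.142  0.     3.141] F [ 0.17  0.3  -1.32] w 41.6
```

Tin C is at −0.42 N, held at 41.6 mm, so it is also empty and goes to the carrier's (+x,−y) corner.

```bash
python3 - <<'E'
from h import *
c=np.cos(np.radians(168.6));
# w1 camera: TCP (469.6,-289,226.7) yaw180 ; use scene for oranges
cm,im=snap("scene")
for u in [(313,191),(343,201)]: print(np.round(onz(cm,(u[1],u[0]),42),0))
plan(539,-409,200,168.6)
E
```

```text
[ 634. -268.   42.]
[ 633. -350.   42.]
turn [0.000e+00 1.000e-02 1.137e+01] shift [ -42.7 -373.9  -29.3]
```

Request:
send_rows(targets=[[[0,0,0,-2,-20,-20,1],[0,0,2,-8,-60,-30,1],[0,0,4,-13,-100,-30,1],[0,0,7,-18,-140,-30,1],[0,0,9,-22,-180,-30,1]]])

```text
time: 15.48
tool_pos: [518.5, -216.9, 201.1]
tcp_rot: [-3.141, 0.001, 2.982]
contact_force: [0.7, -0.3, -0.7]
grip_width: 41.3
```

```bash
python3 - <<'E'
from h import *
plan(539,-409,200,168.6)
E
```

```text
turn [-0.02  0.06  2.26] shift [ -50.7 -186.4    1.3]
```

Request:
send_rows(targets=[[[0,0,1,-10,-40,0,1],[0,0,2,-21,-80,0,1],[0,0,2.3,-32,-120,0,1],[0,0,2.3,-43,-160,0,1],[0,0,2.3,-51,-186,0,1]]])

```text
time: 15.9
tool_pos: [538.8, -410.8, 200.3]
tcp_rot: [-3.141, 0.0, 2.942]
contact_force: [-0.4, -0.1, -1.0]
grip_width: 41.6
```

Request:
send_rows(targets=[[[0,0,0,0,0,0,1],[0,0,0,0,0,0,1],[0,0,0,0,0,0,1]]])

```text
time: 16.15
tool_pos: [539.4, -406.2, 200.3]
tcp_rot: [3.141, -0.001, 2.944]
contact_force: [0.2, -0.5, -0.6]
grip_width: 41.6
```

```bash
python3 - <<'E'
from h import *
st();cm,im=snap("wrist","w8");np.save("w8cm.npy",cm["world_to_cam"]);plan(539,-409,150,168.6)
for l,z in [("carrier",0),("carrier_grip",94)]:
    for d in place_of(l,"wrist"): print(l,round(d["conf"],2),np.round(d["location"]),np.round(onz(cm,d["location"],z),1))
E
```

```text
t 16.15 tcp [ 539.4 -406.2  200.3] rpy [ 3.141e+00 -1.000e-03  2.944e+00] F [ 0.23 -0.46 -0.6 ] w 41.6
turn [ 0.04 -0.02  0.12] shift [-0.1 -3.4 50.7]
carrier 0.91 [116. 254.] [ 477.9 -393.     0. ]
carrier_grip 0.6 [121. 247.] [ 477.5 -399.3   94. ]
```

View pics/w8.png

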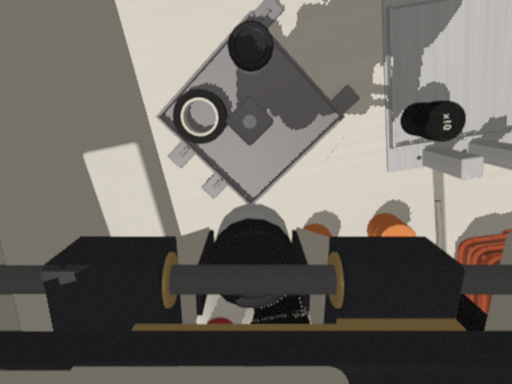

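```bash
python3 - <<'E'
from fit import *
cm=camera_model("wrist"); cm=dict(K=cm["K"],world_to_cam=np.load("w8cm.npy"))
P=[(-70.5,-70.5,16),(70.5,70.5,16),(70.5,-70.5,16),(-14,14,112),(14,14,112),(14,-14,112),(-14,-14,112)]
uv=[(158,116),(343,115),(251,203),(251,97),(274,121),(250,145),(228,120)]
p=fit(cm,P,uv,[480,-396,.6])
print(np.round(onz(cm,(47,250),47),1))
E
```

```text
pose [ 476.7 -396. ] yaw 33.75
[[-2.3, -0.1], [3.2, 0.7], [0.2, 3.5], [-0.6, -4.4], [2.6, -0.9], [0.5, 1.4], [-3.7, 0.1]]
[ 416.5 -384.6   47. ]
```

Request:
send_rows(targets=[[[0,0,0,0,-2,30,1],[0,0,0,0,-2.5,65,1],[0,0,0,0,-2.5,100,1],[0,0,0,0,-2.5,130,1],[0,0,0,0,-2.5,145,1]]])

```text
time: 16.72
tool_pos: [537.7, -406.6, 51.8]
tcp_rot: [3.138, -0.005, 2.945]
contact_force: [0.6, 0.1, -0.5]
grip_width: 41.1
```

Request:
send_rows(targets=[[[0,0,0,0,0,0,1],[0,0,0,0,0,0,1],[0,0,0,0,0,0,1]]])

```text
time: 16.97
tool_pos: [540.2, -409.6, 57.8]
tcp_rot: [-3.14, 0.003, 2.945]
contact_force: [0.5, -0.3, 0.7]
grip_width: 41.7
```

```bash
python3 - <<'E'
from h import *
st();cm,im=snap("scene");cv2.imwrite("pics/s9.png",cv2.resize(im[150:310,240:420,::-1],None,fx=4,fy=3.7));cm,im=snap("side");cv2.imwrite("pics/d9.png",cv2.resize(im[150:310,240:420,::-1],None,fx=4,fy=3.7)); plan(538.7,-408.5,20.5,168.6)
E
```

```text
t 16.97 tcp [ 540.2 -409.6   57.8] rpy [-3.140e+00  3.000e-03  2.945e+00] F [ 0.52 -0.26  0.69] w 41.7
turn [-0.12  0.2   0.1 ] shift [ 1.8  1.2 37.7]
```

View pics/s9.png

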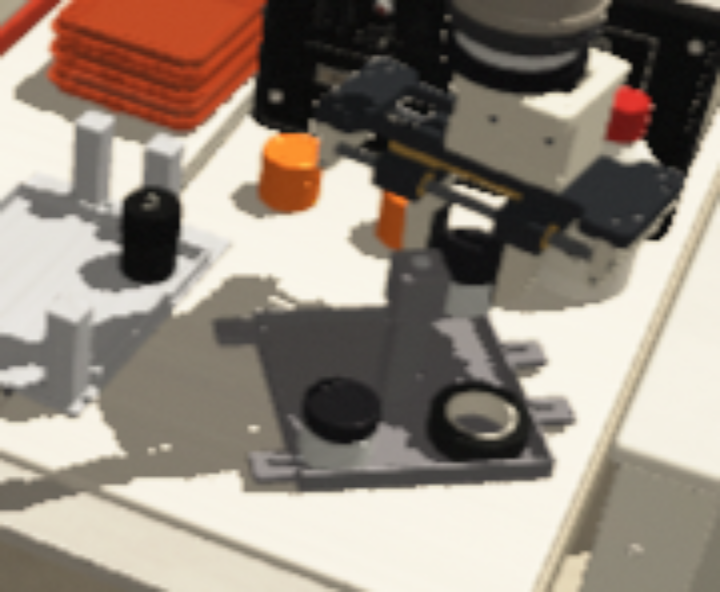

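Request:
send_rows(targets=[[[0,0,0,1,0,12,1],[0,0,0,1,0,24,1],[0,0,0,1,0,33,1],[0,0,0,1,0,37,1],[0,0,0,1,0,37,1]]])

```text
time: 17.48
tool_pos: [537.6, -408.7, 19.4]
tcp_rot: [3.141, -0.001, 2.944]
contact_force: [-3.8, 3.9, 11.1]
grip_width: 41.4
```

Request:
send_rows(targets=[[[0,0,0,0,0,0,1],[0,0,0,0,0,0,-0.3],[0,0,0,0,0,0,-0.3],[0,0,0,0,0,0,-0.3],[0,0,0,0,0,0,-0.3]]])

```text
time: 17.9
tool_pos: [537.8, -408.9, 17.9]
tcp_rot: [3.141, -0.001, 2.944]
contact_force: [0.3, -0.4, -0.1]
grip_width: 59.1
```

Request:
send_rows(targets=[[[0,0,0,0,0,-10,-0.3],[0,0,0,0,0,-40,-0.5],[0,0,0,0,0,-80,-1],[0,0,0,0,0,-120,-1],[0,0,0,0,0,-160,-1]]])

```text
time: 18.32
tool_pos: [537.8, -408.9, 180.9]
tcp_rot: [3.141, -0.0, 2.944]
contact_force: [0.4, -1.0, -0.8]
grip_width: 81.9
```

```bash
python3 - <<'E'
from h import *
st();cm,im=snap("wrist","w10");np.save("w10cm.npy",cm["world_to_cam"]);plan(450,-34,190,180)
E
```

```text
t 18.32 tcp [ 537.8 -408.9  180.9] rpy [ 3.141 -0.     2.944] F [ 0.38 -1.01 -0.81] w 81.9
turn [ -0.54   0.68 -11.32] shift [162.9 352.3  -3.7]
```

View pics/w10.png

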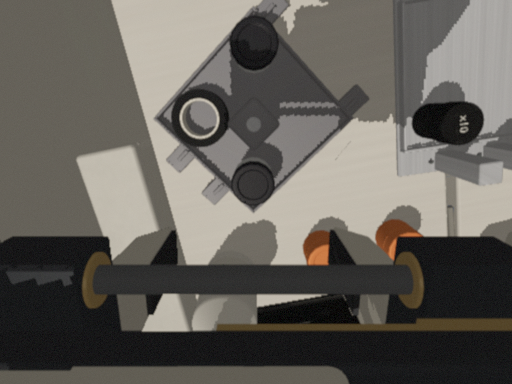

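Both placements are fine: tins at (254,43) and (253,184). Next is tin B at (427,−36), with jaws at 45° since A is its neighbour.

Request:
send_rows(targets=[[[0,0,3,14,38,-5,-1],[0,0,6,28,76,-10,-1],[0,0,10,42,112,-10,-1],[0,0,14,56,148,-10,-1],[0,0,18,70,184,-10,-1]]])

```text
time: 18.78
tool_pos: [504.9, -213.3, 189.2]
tcp_rot: [3.141, 0.001, 2.626]
contact_force: [0.4, 1.0, -0.2]
grip_width: 91.5
```

```bash
python3 - <<'E'
from h import *
plan(440,-50,190,135)
E
```

```text
turn [ 0.02  0.06 15.45] shift [137.  110.   -0.9]
```

Request:
send_rows(targets=[[[0,0,4,30,24,0,-1],[0,0,8,60,48,0,-1],[0,0,12,90,72,0,-1],[0,0,15.4,120,96,0,-1],[0,0,15.4,137,110,0,-1]]])

```text
time: 19.2
tool_pos: [438.0, -49.0, 189.1]
tcp_rot: [3.141, -0.001, 2.359]
contact_force: [0.1, 0.7, 0.2]
grip_width: 91.9
```

Request:
send_rows(targets=[[[0,0,0,0,0,0,-1],[0,0,0,0,0,0,-1]]])

```text
time: 19.37
tool_pos: [440.1, -51.2, 189.4]
tcp_rot: [3.141, 0.002, 2.363]
contact_force: [-0.3, 0.8, -0.4]
grip_width: 92.0
```

```bash
python3 - <<'E'
from h import *
st();cm,im=snap("wrist","w11");np.save("w11cm.npy",cm["world_to_cam"]);tins(cm,im)
g=cv2.GaussianBlur(cv2.cvtColor(im,cv2.COLOR_RGB2GRAY),(3,3),0)
c=cv2.HoughCircles(g,cv2.HOUGH_GRADIENT,1,40,param1=100,param2=18,minRadius=18,maxRadius=32)
for u in c[0]: print(np.round(u),np.round(onz(cm,(u[1],u[0]),98),1))
E
```

```text
t 19.37 tcp [440.1 -51.2 189.4] rpy [3.141e+00 2.000e-03 2.363e+00] F [-0.31  0.75 -0.41] w 92.0
reg 0.49 [242. 201.] 10499 -> [ 440.2 -119.5   77. ]
[316. 112.  29.] [424.8  30.3  98. ]
[254. 174.  27.] [426.1 -37.   98. ]
```

View pics/w11.png

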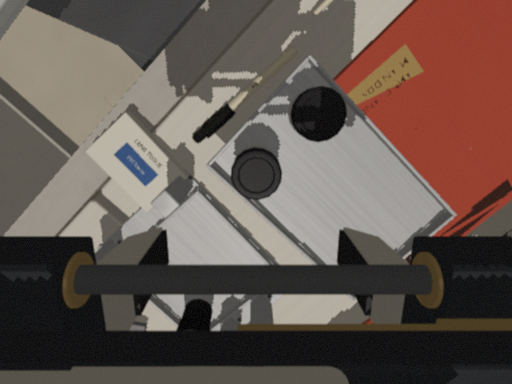

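```bash
python3 - <<'E'
from h import *
plan(427,-36,71,135)
E
```

```text
turn [0.03 0.09 0.28] shift [ 21.6   2.1 118.1]
```

Request:
send_rows(targets=[[[0,0,0,15,1,10,-1],[0,0,0,20,1,40,-1],[0,0,0,20,1,75,-1],[0,0,0,20,1,105,-1],[0,0,0,20,1,118,-1]]])

```text
time: 19.88
tool_pos: [425.2, -37.8, 67.5]
tcp_rot: [-3.139, -0.004, 2.359]
contact_force: [-1.6, -0.0, -1.0]
grip_width: 91.6
```

Request:
send_rows(targets=[[[0,0,0,0,0,0,-1],[0,0,0,0,0,0,-1]]])

```text
time: 20.05
tool_pos: [426.8, -38.1, 70.4]
tcp_rot: [-3.141, -0.001, 2.359]
contact_force: [-0.1, -1.3, -0.1]
grip_width: 92.0
```

```bash
python3 - <<'E'
from h import *
st();plan(427,-36,71,135)
E
```

```text
t 20.05 tcp [426.8 -38.1  70.4] rpy [-3.141e+00 -1.000e-03  2.359e+00] F [-0.12 -1.31 -0.13] w 92.0
turn [-0.04 -0.06  0.19] shift [ 1.3  1.6 -0.6]
```

Request:
send_rows(targets=[[[0,0,0,1,1.5,0,-1],[0,0,0,1,1.5,0,1],[0,0,0,1,1.5,0,1],[0,0,0,1,1.5,0,1],[0,0,0,1,1.5,0,1]]])

```text
time: 20.47
tool_pos: [427.2, -35.4, 71.3]
tcp_rot: [3.141, 0.001, 2.361]
contact_force: [-0.5, 0.7, 0.7]
grip_width: 70.0
```

Request:
send_rows(targets=[[[0,0,0,0,0,0,1],[0,0,0,0,0,0,1],[0,0,0,0,0,0,1],[0,0,0,0,0,0,1],[0,0,0,0,0,0,1]]])

```text
time: 20.88
tool_pos: [426.9, -35.4, 70.7]
tcp_rot: [3.142, 0.0, 2.361]
contact_force: [0.2, 0.6, 1.1]
grip_width: 41.6
```

Request:
send_rows(targets=[[[0,0,0,0,0,0,1],[0,0,0,0,0,-15,1],[0,0,0,0,0,-40,1],[0,0,0,0,0,-75,1],[0,0,0,0,0,-100,1]]])

```text
time: 21.3
tool_pos: [426.9, -35.4, 172.6]
tcp_rot: [3.141, 0.001, 2.361]
contact_force: [1.6, -0.3, 0.8]
grip_width: 41.5
```

Request:
send_rows(targets=[[[0,0,0,0,0,0,1],[0,0,0,0,0,0,1],[0,0,0,0,0,0,1],[0,0,0,0,0,0,1],[0,0,0,0,0,0,1]]])

```text
time: 21.72
tool_pos: [426.1, -35.2, 169.5]
tcp_rot: [-3.14, -0.002, 2.361]
contact_force: [0.1, -0.5, -0.1]
grip_width: 41.5
```

```bash
python3 - <<'E'
from h import *
weigh(8);st();plan(436,-134,150,176.6)
E
```

```text
F mean [-0.15 -0.2  -0.6 ] sd [0.31 0.34 0.44]
t 22.12 tcp [426.8 -35.4 170.6] rpy [-3.142 -0.     2.361] F [-0.48 -0.51 -0.53] w 41.5
turn [-0.000e+00 -1.000e-02 -4.133e+01] shift [-75.9 -63.6  20.6]
```

Tin B is at −0.6 N, so it is empty and goes to the carrier's (+x,+y) corner.

```bash
python3 - <<'E'
from h import *
plan(489.3,-334.5,190,78.7)
E
```

```text
turn [-1.000e-02 -0.000e+00  5.657e+01] shift [-254.9 -168.5  -19.4]
```

Request:
send_rows(targets=[[[0,0,3,-5,-5,-18,1],[0,0,10,-30,-25,-20,1],[0,0,17,-55,-48,-20,1],[0,0,24,-82,-70,-20,1],[0,0,31,-110,-90,-20,1]]])

```text
time: 22.53
tool_pos: [441.4, -178.1, 191.0]
tcp_rot: [3.141, 0.0, 1.814]
contact_force: [0.8, -0.1, -1.0]
grip_width: 41.3
```

```bash
python3 - <<'E'
from h import *
plan(489.3,-334.5,190,78.7)
E
```

```text
turn [2.000e-02 1.000e-02 2.525e+01] shift [-163.3    8.8    1. ]
```

Request:
send_rows(targets=[[[0,0,6,-38,2,0,1],[0,0,12,-76,4,0,1],[0,0,18,-114,6,0,1],[0,0,25.2,-150,8,0,1],[0,0,25.2,-163,9,0,1]]])

```text
time: 22.95
tool_pos: [491.1, -337.1, 190.2]
tcp_rot: [3.14, 0.002, 1.371]
contact_force: [-1.4, 0.7, -0.8]
grip_width: 41.3
```

Request:
send_rows(targets=[[[0,0,0,0,0,0,1],[0,0,0,0,0,0,1],[0,0,0,0,0,0,1]]])

```text
time: 23.2
tool_pos: [490.2, -331.4, 190.5]
tcp_rot: [-3.141, -0.001, 1.381]
contact_force: [-0.1, -0.2, -0.6]
grip_width: 41.5
```

```bash
python3 - <<'E'
from h import *
weigh(5);st();plan(489.3,-334.5,60,78.7);snap("wrist","w12")
E
```

```text
F mean [ 0.31 -0.01 -0.45] sd [0.24 0.14 0.69]
t 23.45 tcp [ 490.6 -331.6  191.1] rpy [3.141 0.    1.381] F [ 0.21  0.04 -0.77] w 41.1
turn [0.03 0.01 0.44] shift [ -3.1  -0.8 131.1]
```

View pics/w12.png

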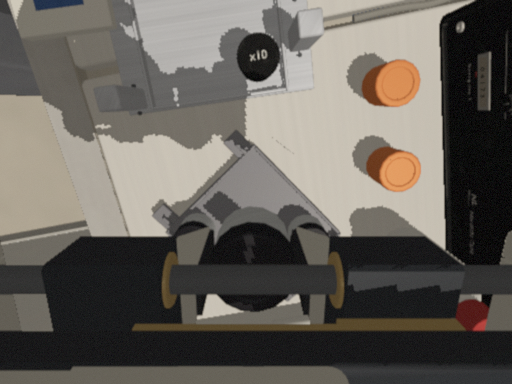

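Request:
send_rows(targets=[[[0,0,0.4,-3,-1,30,1],[0,0,0.4,-3,-1,65,1],[0,0,0.4,-3,-1,100,1],[0,0,0.4,-3,-1,125,1],[0,0,0.4,-3,-1,135,1]]])

```text
time: 23.92
tool_pos: [487.3, -333.4, 52.0]
tcp_rot: [-3.136, -0.003, 1.373]
contact_force: [-0.3, -0.2, -0.8]
grip_width: 41.4
```

Request:
send_rows(targets=[[[0,0,0,0,0,0,1],[0,0,0,0,0,0,1],[0,0,0,0,0,0,1]]])

```text
time: 24.17
tool_pos: [490.1, -336.1, 57.7]
tcp_rot: [3.138, 0.002, 1.373]
contact_force: [-0.3, -0.7, -0.6]
grip_width: 41.5
```

```bash
python3 - <<'E'
from h import *
weigh(2);st();plan(489.3,-334.5,21,78.7)
E
```

```text
F mean [ 0.27 -0.13 -0.25] sd [0.02 0.19 0.35]
t 24.27 tcp [ 490.  -336.    57.8] rpy [3.138e+00 2.000e-03 1.373e+00] F [0.25 0.06 0.1 ] w 41.2
turn [ 0.19  0.11 -0.02] shift [ 1.4 -1.1 36.8]
```

Request:
send_rows(targets=[[[0,0,0,1,-1,12,1],[0,0,0,1,-1,23,1],[0,0,0,1,-1,31,1],[0,0,0,1,-1,35,1],[0,0,0,1,-1,36,1]]])

```text
time: 24.68
tool_pos: [487.8, -333.7, 19.6]
tcp_rot: [-3.14, -0.001, 1.373]
contact_force: [-3.5, 2.6, 10.0]
grip_width: 41.6
```

Request:
send_rows(targets=[[[0,0,0,0,0,0,1],[0,0,0,0,0,0,1],[0,0,0,0,0,0,-0.3],[0,0,0,0,0,0,-0.3],[0,0,0,0,0,0,-0.3]]])

```text
time: 25.1
tool_pos: [488.3, -334.1, 19.8]
tcp_rot: [3.141, 0.0, 1.373]
contact_force: [0.3, -0.3, -0.6]
grip_width: 56.5
```

Request:
send_rows(targets=[[[0,0,0,0,0,0,-0.3],[0,0,0,0,0,-30,-0.3],[0,0,0,0,0,-70,-0.5],[0,0,0,0,0,-110,-1],[0,0,0,0,0,-150,-1]]])

```text
time: 25.52
tool_pos: [487.9, -333.8, 171.3]
tcp_rot: [-3.141, -0.0, 1.373]
contact_force: [1.3, -1.0, -0.3]
grip_width: 75.2
```

```bash
python3 - <<'E'
from h import *
st();plan(432,20,200,90);cm,im=snap("wrist","w13");
E
```

```text
t 25.52 tcp [ 487.9 -333.8  171.3] rpy [-3.141 -0.     1.373] F [ 1.26 -0.95 -0.34] w 75.2
turn [ -0.03  -0.03 -11.33] shift [ 335.9 -124.3  -28.5]
```

View pics/w13.png

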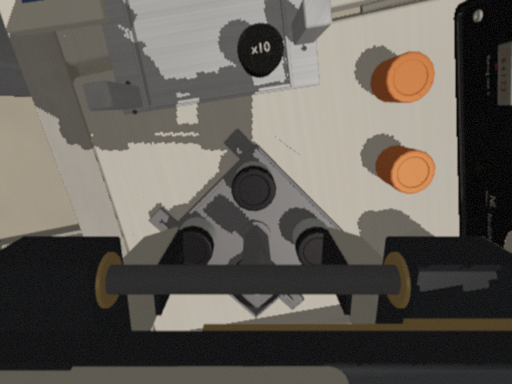

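Three empties are in. Now tin A, the last.

Request:
send_rows(targets=[[[0,0,-2,38,-12,-25,-1],[0,0,-4,77,-26,-28,-1],[0,0,-6,115,-40,-28,-1],[0,0,-9,154,-55,-28,-1],[0,0,-11.3,192,-70,-28,-1]]])

```text
time: 25.98
tool_pos: [457.2, -133.2, 197.8]
tcp_rot: [3.141, 0.0, 1.572]
contact_force: [1.0, 0.6, 0.1]
grip_width: 91.9
```

```bash
python3 - <<'E'
from h import *
plan(430,15,200,90)
E
```

```text
turn [0.05 0.01 0.08] shift [148.2 -27.   -2.3]
```

Request:
send_rows(targets=[[[0,0,0,38,-7,-2,-1],[0,0,0,76,-14,-2,-1],[0,0,0,112,-21,-2,-1],[0,0,0,140,-27,-2,-1],[0,0,0,148,-27,-2,-1]]])

```text
time: 26.4
tool_pos: [429.3, 16.5, 199.8]
tcp_rot: [-3.141, -0.001, 1.573]
contact_force: [0.0, -0.5, -0.3]
grip_width: 91.9
```

Request:
send_rows(targets=[[[0,0,0,0,0,0,-1],[0,0,0,0,0,0,-1],[0,0,0,0,0,0,-1]]])

```text
time: 26.65
tool_pos: [431.4, 12.2, 199.7]
tcp_rot: [3.141, 0.001, 1.57]
contact_force: [-0.5, -0.5, 0.3]
grip_width: 91.9
```

```bash
python3 - <<'E'
from h import *
st();cm,im=snap("wrist","w14")
g=cv2.GaussianBlur(cv2.cvtColor(im,cv2.COLOR_RGB2GRAY),(3,3),0)
c=cv2.HoughCircles(g,cv2.HOUGH_GRADIENT,1,40,param1=100,param2=18,minRadius=18,maxRadius=34)
for u in c[0]: print(np.round(u),np.round(onz(cm,(u[1],u[0]),98),1))
tins(cm,im)
weigh(6)
E
```

```text
t 26.65 tcp [431.4  12.2 199.7] rpy [3.141e+00 1.000e-03 1.570e+00] F [-0.46 -0.45  0.35] w 91.9
[250. 170.  24.] [427.5  32.1  98. ]
reg 0.53 [184. 204.] 1265 -> [386.3  14.9  77. ]
F mean [ 0.15 -0.05  0.06] sd [0.32 0.36 0.24]
```

View pics/w14.png

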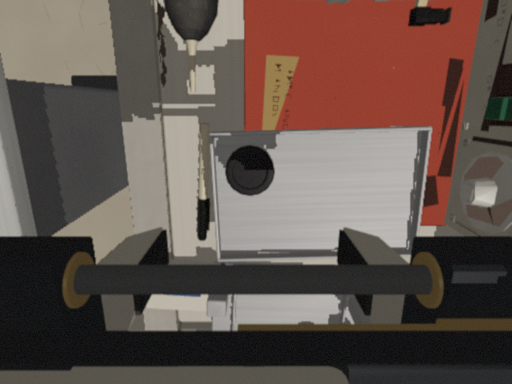

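```bash
python3 - <<'E'
from h import *
st();plan(427,30.5,71,90)
E
```

```text
t 27.05 tcp [430.9  12.8 199.6] rpy [3.142 0.    1.57 ] F [ 0.19 -0.24 -0.1 ] w 91.8
turn [ 0.    0.   -0.07] shift [ 17.6  -4.  128.6]
```

Request:
send_rows(targets=[[[0,0,0,12,-3,20,-1],[0,0,0,17,-3,55,-1],[0,0,0,17,-3,90,-1],[0,0,0,17,-3,118,-1],[0,0,0,17,-3,128,-1]]])

```text
time: 27.47
tool_pos: [425.6, 30.4, 68.4]
tcp_rot: [-3.136, -0.001, 1.57]
contact_force: [0.1, -0.1, -0.4]
grip_width: 91.6
```

Request:
send_rows(targets=[[[0,0,0,0,0,0,-1],[0,0,0,0,0,0,-1],[0,0,0,0,0,0,-1]]])

```text
time: 27.72
tool_pos: [428.8, 30.1, 72.6]
tcp_rot: [3.14, 0.0, 1.57]
contact_force: [0.2, 0.2, -0.3]
grip_width: 91.7
```

```bash
python3 - <<'E'
from h import *
st();plan(427,30.5,71,90)
E
```

```text
t 27.72 tcp [428.8  30.1  72.6] rpy [3.14 0.   1.57] F [ 0.16  0.17 -0.31] w 91.7
turn [ 0.11  0.01 -0.03] shift [ 0.4 -1.8  1.6]
```

Request:
send_rows(targets=[[[0,0,0,0,-1,0,0],[0,0,0,0,-1,0,1],[0,0,0,0,-1,0,1],[0,0,0,0,-1,0,1],[0,0,0,0,-1,0,1]]])

```text
time: 28.13
tool_pos: [427.1, 30.2, 72.0]
tcp_rot: [3.141, 0.0, 1.57]
contact_force: [-0.3, 0.3, 1.0]
grip_width: 62.9
```

Request:
send_rows(targets=[[[0,0,0,0,0,0,1],[0,0,0,0,0,0,1],[0,0,0,0,0,0,1],[0,0,0,0,0,0,1],[0,0,0,0,0,0,1]]])

```text
time: 28.55
tool_pos: [427.2, 30.2, 71.8]
tcp_rot: [3.141, 0.0, 1.57]
contact_force: [0.3, 0.8, 0.8]
grip_width: 41.4
```

Request:
send_rows(targets=[[[0,0,0,0,0,0,1],[0,0,0,0,0,-15,1],[0,0,0,0,0,-40,1],[0,0,0,0,0,-75,1],[0,0,0,0,0,-110,1]]])

```text
time: 28.97
tool_pos: [425.5, 30.4, 182.1]
tcp_rot: [-3.138, -0.0, 1.57]
contact_force: [0.6, 1.2, -2.1]
grip_width: 41.2
```

Request:
send_rows(targets=[[[0,0,0,0,0,0,1],[0,0,0,0,0,0,1],[0,0,0,0,0,0,1],[0,0,0,0,0,0,1],[0,0,0,0,0,0,1]]])

```text
time: 29.38
tool_pos: [425.9, 30.3, 180.2]
tcp_rot: [-3.138, -0.0, 1.57]
contact_force: [-0.6, 0.1, -2.8]
grip_width: 41.1
```

```bash
python3 - <<'E'
from h import *
weigh(8);st();plan(436,-134,150,176.6)
E
```

```text
F mean [-0.21  0.09 -2.24] sd [0.32 0.63 0.67]
t 29.78 tcp [426.9  30.2 181.6] rpy [-3.141 -0.     1.57 ] F [-0.42  0.08 -2.43] w 41.4
turn [-1.000e-02 -1.000e-02 -8.663e+01] shift [-164.2    9.2   31.6]
```

Tin A is at −2.24 N, so it is full and goes to the rack.

Request:
send_rows(targets=[[[0,0,-7,-25,3,-5,1],[0,0,-14,-55,6,-5,1],[0,0,-21,-90,9,-5,1],[0,0,-28,-125,12,-5,1],[0,0,-35,-150,13,-5,1]]])

```text
time: 30.2
tool_pos: [440.0, -121.6, 186.9]
tcp_rot: [3.141, 0.001, 2.164]
contact_force: [2.1, 0.5, -2.1]
grip_width: 41.4
```

Request:
send_rows(targets=[[[0,0,-7,0,0,0,1],[0,0,-14,0,0,0,1],[0,0,-21,0,0,0,1],[0,0,-28,0,0,0,1],[0,0,-35,0,0,0,1]]])

```text
time: 30.62
tool_pos: [439.7, -119.7, 186.6]
tcp_rot: [3.142, -0.0, 2.775]
contact_force: [0.2, -0.7, -1.2]
grip_width: 41.6
```

Request:
send_rows(targets=[[[0,0,-7,0,0,0,1],[0,0,-14,0,0,0,1],[0,0,-16.5,0,0,0,1],[0,0,-16.5,0,0,0,1]]])

```text
time: 30.95
tool_pos: [439.8, -119.6, 186.7]
tcp_rot: [-3.142, 0.0, 3.058]
contact_force: [-0.6, 0.4, -2.0]
grip_width: 41.5
```

```bash
python3 - <<'E'
from h import *
weigh(3);st();plan(440,-138,60,176.6)
cm,im=snap("wrist","w15")
E
```

```text
F mean [ 0.45 -0.2  -1.98] sd [0.6  0.65 0.09]
t 31.10 tcp [ 439.8 -119.6  186.7] rpy [3.142 0.    3.055] F [ 1.1  -0.38 -1.89] w 41.6
turn [ 0.    0.01 -1.55] shift [ -1.8 -18.3 126.7]
```

View pics/w15.png

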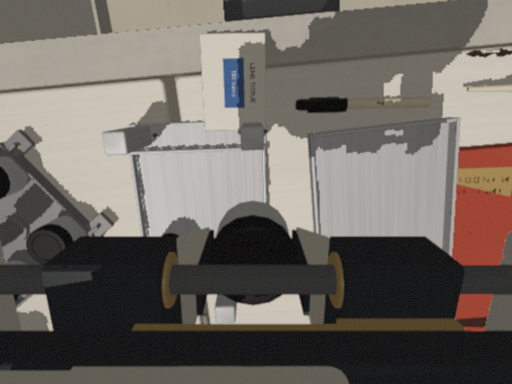

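Request:
send_rows(targets=[[[0,0,-1.5,-1,-18,10,1],[0,0,-1.5,-1,-18,45,1],[0,0,-1.5,-1,-18,80,1],[0,0,-1.5,-1,-18,115,1],[0,0,-1.5,-1,-18,127,1]]])

```text
time: 31.57
tool_pos: [436.9, -136.6, 55.9]
tcp_rot: [3.139, -0.006, 3.082]
contact_force: [-1.1, 0.5, -3.4]
grip_width: 41.6
```

Request:
send_rows(targets=[[[0,0,0,0,0,0,1],[0,0,0,0,0,0,1],[0,0,0,0,0,0,1],[0,0,0,0,0,0,1]]])

```text
time: 31.9
tool_pos: [440.4, -138.1, 61.1]
tcp_rot: [-3.14, 0.003, 3.083]
contact_force: [-0.0, 0.2, -0.5]
grip_width: 41.7
```

```bash
python3 - <<'E'
from h import *
weigh(2);st();plan(440,-138,22,176.6)
E
```

```text
F mean [-0.37 -0.09 -1.76] sd [0.54 0.32 0.14]
t 32.00 tcp [ 440.1 -138.    60.9] rpy [-3.140e+00  3.000e-03  3.083e+00] F [-0.91  0.23 -1.91] w 41.0
turn [-0.06  0.15  0.04] shift [ 0.2  0.  38.9]
```

Request:
send_rows(targets=[[[0,0,0,0,0,13,1],[0,0,0,0,0,25,1],[0,0,0,0,0,33,1],[0,0,0,0,0,36,1],[0,0,0,0,0,37.5,1]]])

```text
time: 32.42
tool_pos: [439.3, -137.6, 22.1]
tcp_rot: [3.141, -0.0, 3.083]
contact_force: [0.6, -0.1, -1.2]
grip_width: 41.3
```

Request:
send_rows(targets=[[[0,0,0,0,0,0,1],[0,0,0,0,0,1,1],[0,0,0,0,0,1,1],[0,0,0,0,0,1,1]]])

```text
time: 32.75
tool_pos: [439.5, -137.7, 21.5]
tcp_rot: [-3.141, 0.001, 3.083]
contact_force: [-0.4, 0.5, -2.0]
grip_width: 41.2
```

```bash
python3 - <<'E'
from h import *
st();weigh(3);st()
E
```

```text
t 32.75 tcp [ 439.5 -137.7   21.5] rpy [-3.141e+00  1.000e-03  3.083e+00] F [-0.43  0.46 -1.99] w 41.2
F mean [ 0.14 -0.16 -2.16] sd [0.15 0.1  0.08]
t 32.90 tcp [ 439.4 -137.7   21.4] rpy [-3.141e+00  1.000e-03  3.083e+00] F [-0.07 -0.31 -2.05] w 41.5
```

Request:
send_rows(targets=[[[0,0,0,0,0,1,1],[0,0,0,0,0,1,1],[0,0,0,0,0,1,-0.3],[0,0,0,0,0,1,-0.3],[0,0,0,0,0,1,-0.3]]])

```text
time: 33.32
tool_pos: [439.4, -137.7, 20.3]
tcp_rot: [-3.141, 0.001, 3.083]
contact_force: [0.2, -0.5, -0.4]
grip_width: 56.6
```

Request:
send_rows(targets=[[[0,0,0,0,0,1,-0.3],[0,0,0,0,0,-20,-0.3],[0,0,0,0,0,-60,-0.3],[0,0,0,0,0,-100,-1],[0,0,0,0,0,-140,-1]]])

```text
time: 33.73
tool_pos: [438.7, -137.3, 161.5]
tcp_rot: [3.141, -0.001, 3.083]
contact_force: [1.2, -1.0, 0.1]
grip_width: 68.6
```

```bash
python3 - <<'E'
from h import *
st();snap("wrist","w16");plan(515,-300,225,180)
E
```

```text
t 33.73 tcp [ 438.7 -137.3  161.5] rpy [ 3.141e+00 -1.000e-03  3.083e+00] F [ 1.16 -0.98  0.07] w 68.6
turn [-0.29  0.61 -3.33] shift [ -82.3 -156.7  -54.3]
```

View pics/w16.png

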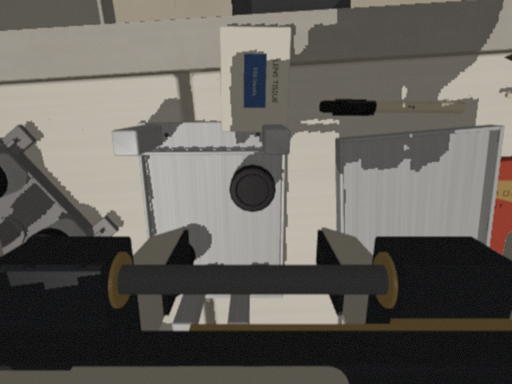

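All tins are sorted; the full one stands in the rack at (252,188). Next I take a joint view of rack and carrier.

Request:
send_rows(targets=[[[0,0,0,-15,-10,-40,-1],[0,0,-1,-40,-45,-60,-1],[0,0,-2,-65,-80,-60,-1],[0,0,-3,-88,-118,-60,-1],[0,0,-3.3,-108,-155,-60,-1]]])

```text
time: 34.2
tool_pos: [534.3, -290.0, 220.8]
tcp_rot: [-3.141, 0.002, -3.141]
contact_force: [1.4, -0.0, 0.8]
grip_width: 92.0
```

Request:
send_rows(targets=[[[0,0,0,0,0,0,-1],[0,0,0,0,0,0,-1],[0,0,0,0,0,0,-1],[0,0,0,0,0,0,-1]]])

```text
time: 34.53
tool_pos: [532.8, -287.6, 220.1]
tcp_rot: [3.141, -0.0, 3.141]
contact_force: [-0.0, -0.2, -0.0]
grip_width: 91.6
```

```bash
python3 - <<'E'
from h import *
weigh(4);st();cm,im=snap("wrist","w17");np.save("w17cm.npy",cm["world_to_cam"])
b=im[:,:,::-1]
cv2.imwrite("pics/c17a.png",cv2.resize(b[0:240,60:270],None,fx=3,fy=2.5 if 0 else 3,interpolation=cv2.INTER_CUBIC)[:600*2])
cv2.imwrite("pics/c17a.png",cv2.resize(b[40:240,60:280],None,fx=3,fy=3,interpolation=cv2.INTER_CUBIC))
cv2.imwrite("pics/c17b.png",cv2.resize(b[40:240,270:490],None,fx=3,fy=3,interpolation=cv2.INTER_CUBIC))
E
```

```text
F mean [-0.1  -0.48 -0.3 ] sd [0.5  0.12 0.71]
t 34.73 tcp [ 533.1 -287.7  220.8] rpy [-3.141e+00  1.000e-03 -3.141e+00] F [-0.31 -0.43 -1.41] w 91.9
```

View pics/w17.png

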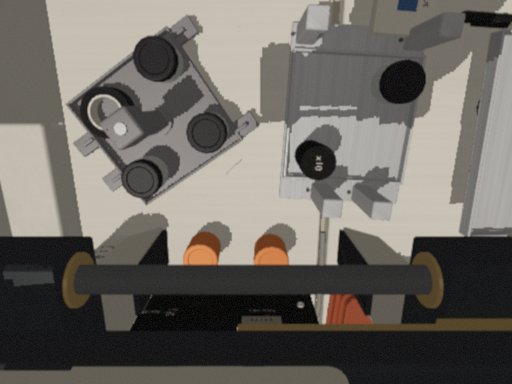

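View pics/c17a.png

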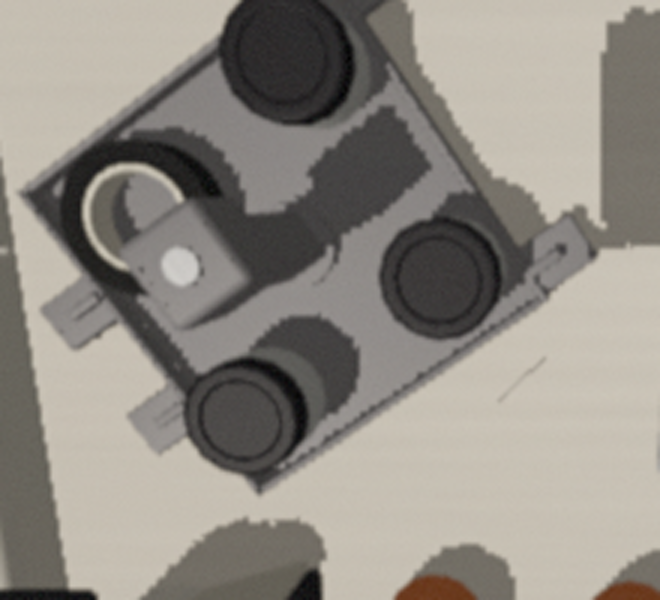

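View pics/c17b.png

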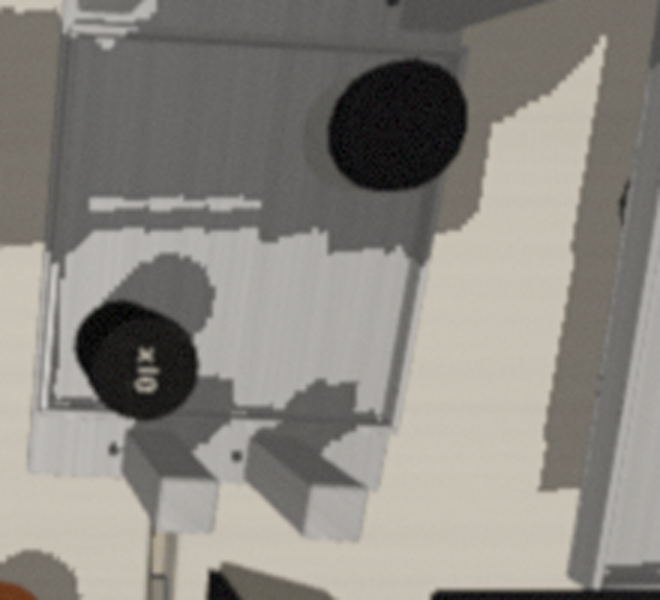

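```bash
python3 - <<'E'
import cv2
b=cv2.imread("pics/w17.png")
cv2.imwrite("pics/c17c.png",cv2.resize(b[0:60,280:480],None,fx=4,fy=4,interpolation=cv2.INTER_CUBIC))
E
```

```text
(no output)
```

View pics/c17c.png

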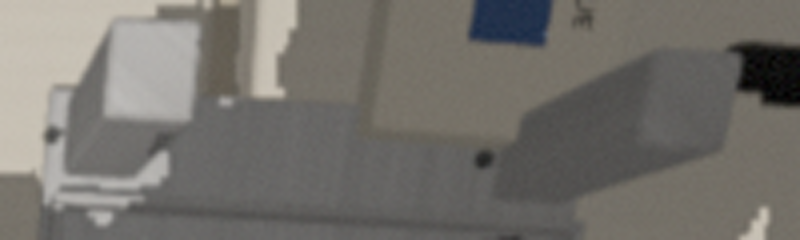

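```bash
python3 - <<'E'
from fit import *
cm=camera_model("wrist"); cm=dict(K=cm["K"],world_to_cam=np.load("w17cm.npy"))
P=[(-70.5,-70.5,16),(70.5,-70.5,16),(70.5,70.5,16),(-14,14,112),(14,14,112),(14,-14,112),(-14,-14,112)]
uv=[(67.3,103.3),(147.3,203.3),(241.7,136.7),(126.7,105),(144,133.3),(121,149.3),(99.3,123.3)]
p=fit(cm,P,uv,[480,-396,.6]); fit(cm,P[:3],uv[:3],p); fit(cm,P[3:],uv[3:],p)
P=[];
for sx in(-58,58): P+=[(sx-10,95.5,76),(sx+10,95.5,76),(sx+10,75.5,76),(sx-10,75.5,76)]
for sx in(-25,25): P+=[(sx-10,-75.5,76),(sx+10,-75.5,76),(sx+10,-95.5,76),(sx-10,-95.5,76)]
uv=[(308,4.3),(329.5,5.5),(328,30.5),(306.3,29.5),(443.8,12),(465.5,13.8),(460.5,38),(440,36.3),
(323.3,200),(342.7,200),(340.7,217.7),(322.7,216.7),(371.7,203.3),(391.7,202.7),(390,220.7),(372.3,220)]
q=fit(cm,P,uv,[478,-180,1.5])
for z in (47,):
  for u in [(156,58),(208,132),(141,178)]: print(np.round(onz(cm,(u[1],u[0]),z),1))
E
```

```text
pose [ 476.7 -395.1] yaw 33.78
[[-0.9, 0.1], [0.0, 1.8], [2.9, 2.4], [-1.5, -1.9], [3.0, -0.9], [0.1, 1.9], [-0.4, -0.5]]
pose [ 475.1 -396.1] yaw 34.45
[[-2.1, -0.3], [0.0, 0.7], [2.2, -0.0]]
pose [ 477.2 -394.9] yaw 32.25
[[-0.6, -1.1], [3.2, 0.3], [-0.3, 2.3], [-0.1, -0.5]]
pose [ 475.1 -178.9] yaw 87.01
[[-0.5, -0.6], [1.5, -0.4], [0.2, 0.5], [-1.1, 0.2], [-0.6, -0.3], [0.9, -0.7], [0.5, 0.7], [-1.8, 1.1], [0.1, -1.1], [0.7, -0.1], [0.1, 1.0], [-1.6, 1.1], [1.6, -1.9], [1.5, -0.3], [-0.2, 0.5], [-2.1, 0.2]]
[ 415.1 -381.8   47. ]
[ 485.6 -334.2   47. ]
[ 534.2 -407.8   47. ]
```

Carrier is at (476.8, −395.5), yaw 33.7°; rack at (475.2, −178.8), yaw 87.0°. I'll grip the post with tool yaw 33.7°, jaws along the carrier's y.

```bash
python3 - <<'E'
from h import *
plan(476.8,-395.5,190,33.7)
E
```

```text
turn [4.000e-02 4.000e-02 1.463e+02] shift [  56.3 -107.6   30.8]
```

Request:
send_rows(targets=[[[0,0,7,10,-20,0,-1],[0,0,14,22,-42,0,-1],[0,0,21,34,-64,5,-1],[0,0,28,46,-86,10,-1],[0,0,35,56,-108,15,-1]]])

```text
time: 35.2
tool_pos: [476.4, -397.1, 205.5]
tcp_rot: [-3.141, 0.001, 2.524]
contact_force: [0.5, 0.1, 0.3]
grip_width: 91.8
```

Request:
send_rows(targets=[[[0,0,7,0,0,2,-1],[0,0,14,0,0,4,-1],[0,0,21,0,0,6,-1],[0,0,28,0,0,8,-1],[0,0,35,0,0,10,-1]]])

```text
time: 35.62
tool_pos: [477.1, -396.3, 195.4]
tcp_rot: [3.141, 0.0, 1.913]
contact_force: [-0.6, 0.0, -0.4]
grip_width: 91.8
```

Request:
send_rows(targets=[[[0,0,7,0,0,0,-1],[0,0,14,0,0,0,-1],[0,0,21,0,0,0,-1],[0,0,28,0,0,0,-1],[0,0,35,0,0,0,-1]]])

```text
time: 36.03
tool_pos: [477.1, -396.2, 195.5]
tcp_rot: [3.141, 0.0, 1.303]
contact_force: [0.6, -0.1, -0.5]
grip_width: 91.6
```

Request:
send_rows(targets=[[[0,0,7,0,0,0,-1],[0,0,14,0,0,0,-1],[0,0,21,0,0,0,-1],[0,0,28,0,0,0,-1],[0,0,35,0,0,0,-1]]])

```text
time: 36.45
tool_pos: [477.2, -396.2, 195.5]
tcp_rot: [3.141, -0.0, 0.692]
contact_force: [-0.8, -0.7, -0.6]
grip_width: 91.9
```

```bash
python3 - <<'E'
from h import *
st();plan(476.8,-395.5,150,33.7)
E
```

```text
t 36.45 tcp [ 477.2 -396.2  195.5] rpy [ 3.141 -0.     0.692] F [-0.77 -0.71 -0.61] w 91.9
turn [ 0.03 -0.01  5.93] shift [ 0.2 -0.8 45.5]
```

Request:
send_rows(targets=[[[0,0,5.9,0,-0.5,15,-1],[0,0,5.9,0,-0.5,30,-1],[0,0,5.9,0,-0.5,45,-1],[0,0,5.9,0,-0.5,45,-1],[0,0,5.9,0,-0.5,45,-1]]])

```text
time: 36.87
tool_pos: [476.6, -395.7, 150.0]
tcp_rot: [-3.14, 0.0, 0.595]
contact_force: [0.1, -0.3, 0.7]
grip_width: 91.7
```

```bash
python3 - <<'E'
from h import *
st();plan(476.8,-395.5,76,33.7);cm,im=snap("scene");cv2.imwrite("pics/s18.png",cv2.resize(im[150:310,240:420,::-1],None,fx=4,fy=3.7))
snap("wrist","w18")
E
```

```text
t 36.87 tcp [ 476.6 -395.7  150. ] rpy [-3.14   0.     0.595] F [ 0.08 -0.32  0.66] w 91.7
turn [-0.07  0.01  0.37] shift [ 0.3  0.1 74. ]
```

View pics/s18.png

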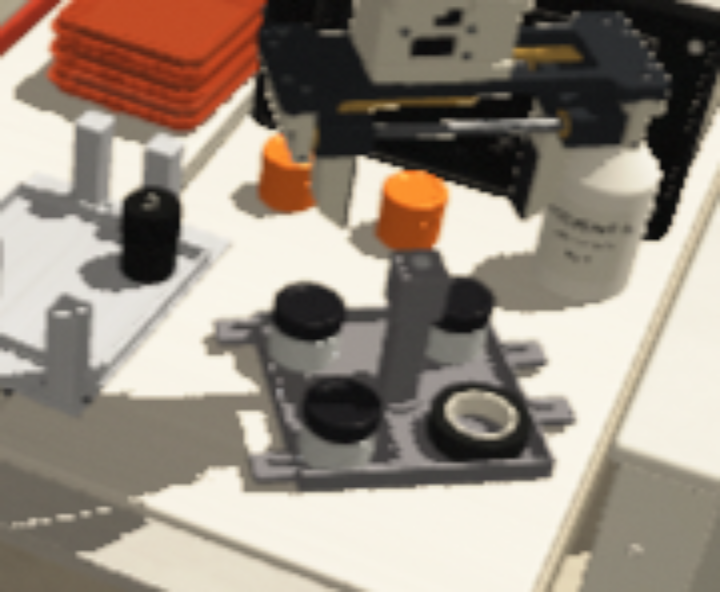

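View pics/w18.png

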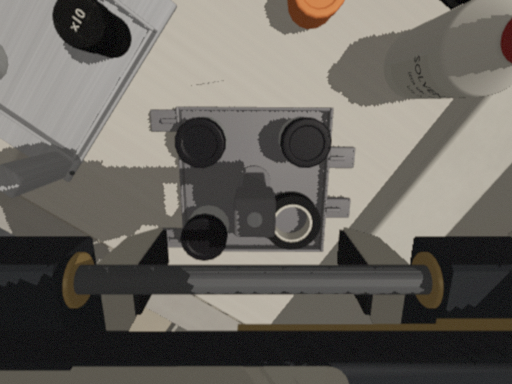

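```bash
python3 - <<'E'
from fit import *
cm=camera_model("wrist"); st()
print(proj(cm,[(476.8,-395.5,112)]))
P=[(-70.5,70.5,16),(70.5,70.5,16),(70.5,-70.5,16),(-70.5,-70.5,16),(-14,14,112),(14,14,112),(14,-14,112),(-14,-14,112)]
b=cv2.imread("pics/w18.png");cv2.imwrite("pics/c18.png",cv2.resize(b[95:260,140:370],None,fx=3.4,fy=3.4,interpolation=cv2.INTER_CUBIC))
E
```

```text
t 36.97 tcp [ 477.2 -396.4  151.4] rpy [ 3.14  -0.     0.594] F [ 0.32 -0.49  0.78] w 91.6
[[251.40916644 217.49463637]]
```

View pics/c18.png

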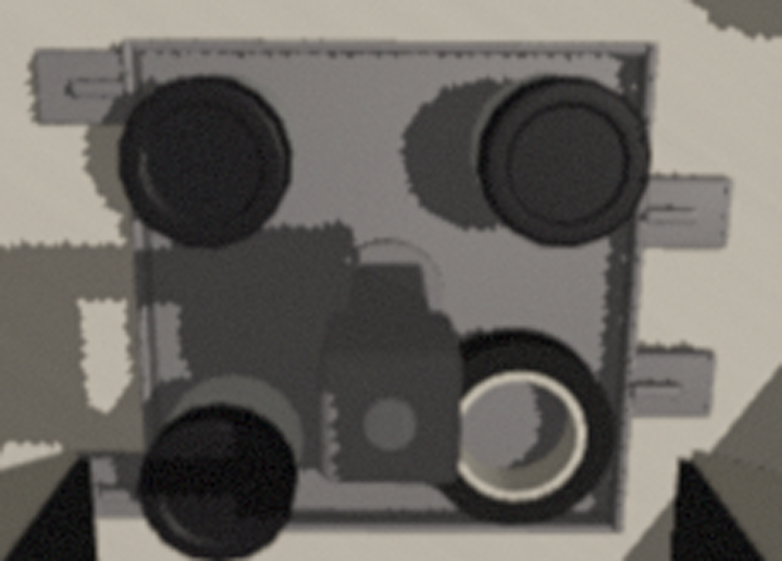

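Request:
send_rows(targets=[[[0,0,0.3,-1,1,20,-1],[0,0,0.3,-1,1,42,-1],[0,0,0.3,-1,1,60,-1],[0,0,0.3,-1,1,70,-1],[0,0,0.3,-1,1,74,-1]]])

```text
time: 37.38
tool_pos: [476.3, -397.3, 75.4]
tcp_rot: [-3.14, 0.0, 0.589]
contact_force: [-0.5, 0.2, -0.2]
grip_width: 91.7
```

Request:
send_rows(targets=[[[0,0,0,0,0,0,-1],[0,0,0,0,0,0,-1],[0,0,0,0,0,0,0.2],[0,0,0,0,0,0,0.25],[0,0,0,0,0,0,0.3]]])

```text
time: 37.8
tool_pos: [476.8, -397.9, 77.1]
tcp_rot: [3.14, -0.0, 0.589]
contact_force: [-0.1, -0.7, 0.9]
grip_width: 76.3
```

```bash
python3 - <<'E'
from h import *
st()
E
```

```text
t 37.80 tcp [ 476.8 -397.9   77.1] rpy [ 3.14  -0.     0.589] F [-0.12 -0.7   0.94] w 76.3
```

Closing now, with small steps to limit any push on the carrier.

Request:
send_rows(targets=[[[0,0,0,0,0,0,0.3],[0,0,0,0,0,0,0.33],[0,0,0,0,0,0,0.36],[0,0,0,0,0,0,0.39],[0,0,0,0,0,0,0.42]]])

```text
time: 38.22
tool_pos: [476.5, -397.6, 76.2]
tcp_rot: [3.142, -0.0, 0.589]
contact_force: [0.3, -0.6, -0.5]
grip_width: 43.1
```

Request:
send_rows(targets=[[[0,0,0,0,0,0,0.6],[0,0,0,0,0,0,1],[0,0,0,0,0,0,1],[0,0,0,0,0,0,1],[0,0,0,0,0,0,1]]])

```text
time: 38.63
tool_pos: [476.6, -397.7, 76.2]
tcp_rot: [3.141, -0.0, 0.589]
contact_force: [0.3, -1.4, -1.8]
grip_width: 27.8
```

```bash
python3 - <<'E'
from h import *
st()
E
```

```text
t 38.63 tcp [ 476.6 -397.7   76.2] rpy [ 3.141 -0.     0.589] F [ 0.27 -1.44 -1.82] w 27.8
```

Request:
send_rows(targets=[[[0,0,0,0,0,0,1],[0,0,0,0,0,-3,1],[0,0,0,0,0,-8,1],[0,0,0,0,0,-15,1],[0,0,0,0,0,-25,1]]])

```text
time: 39.05
tool_pos: [476.0, -397.0, 101.0]
tcp_rot: [-3.14, 0.0, 0.589]
contact_force: [-0.5, 0.7, -4.3]
grip_width: 27.8
```

Request:
send_rows(targets=[[[0,0,0,0,0,-15,1],[0,0,0,0,0,-32,1],[0,0,0,0,0,-50,1],[0,0,0,0,0,-68,1],[0,0,0,0,0,-85,1]]])

```text
time: 39.47
tool_pos: [476.5, -397.5, 188.3]
tcp_rot: [3.141, -0.0, 0.589]
contact_force: [-0.0, -1.0, -4.4]
grip_width: 28.3
```

Request:
send_rows(targets=[[[0,0,0,0,0,-5,1],[0,0,0,0,0,-5,1],[0,0,0,0,0,-5,1],[0,0,0,0,0,-5,1]]])

```text
time: 39.8
tool_pos: [475.9, -397.0, 189.9]
tcp_rot: [-3.139, 0.0, 0.589]
contact_force: [-0.1, 0.4, -5.2]
grip_width: 27.8
```

```bash
python3 - <<'E'
from h import *
weigh(4);st();plan(475.2,-178.8,195,87)
cm,im=snap("scene");cv2.imwrite("pics/s19.png",cv2.resize(im[100:310,200:420,::-1],None,fx=3.5,fy=2.8))
snap("wrist","w19")
E
```

```text
F mean [ 0.35  0.27 -4.1 ] sd [0.46 0.58 0.34]
t 40.00 tcp [ 476.2 -397.3  190.2] rpy [-3.14   0.     0.589] F [ 0.1  -0.34 -4.04] w 28.3
turn [-9.000e-02 -3.000e-02 -5.326e+01] shift [ 120.5 -182.3   -4.5]
```

View pics/s19.png

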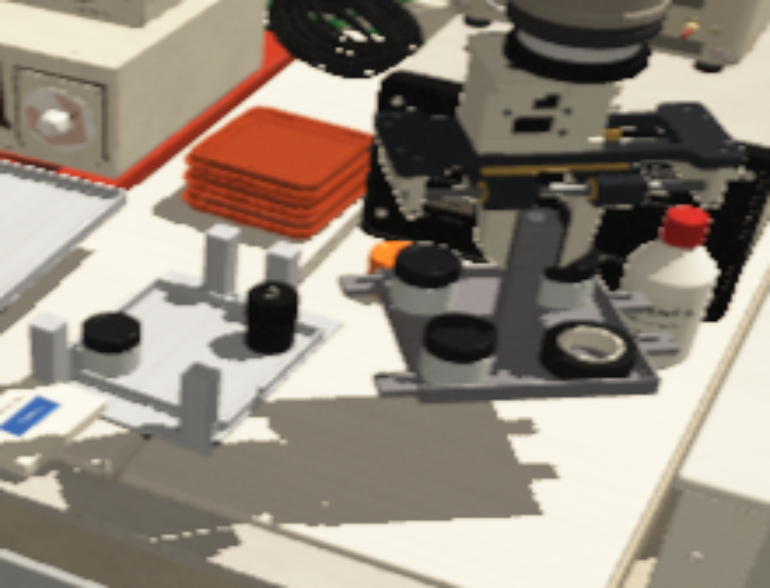

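View pics/w19.png

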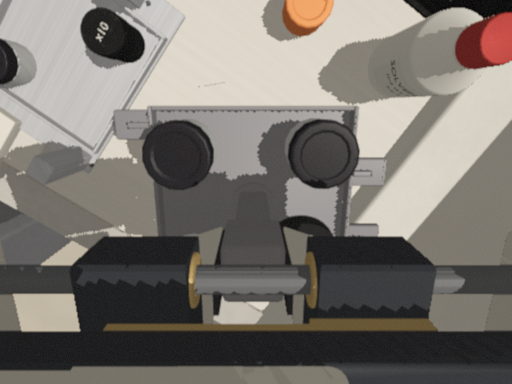

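```bash
python3 - <<'E'
from fit import *
o=st();cm=camera_model("wrist")
b=cv2.imread("pics/w19.png");cv2.imwrite("pics/c19.png",cv2.resize(b[90:250,100:400],None,fx=2.6,fy=2.6,interpolation=cv2.INTER_CUBIC))
z=o["tool_pos"][2]-76.2
P=[(70.5,70.5,16+z),(70.5,-70.5,16+z)]; uv=[(149,106.5),(358.5,106.5)]
fit(cm,P,uv,[476,-397,.59])
E
```

```text
t 40.10 tcp [ 476.4 -397.4  190.6] rpy [-3.141  0.     0.589] F [-1.13  0.09 -3.7 ] w 27.5
pose [ 476.7 -397.7] yaw 33.76
[[-1.6, 0.1], [1.6, 0.1]]
```

View pics/c19.png

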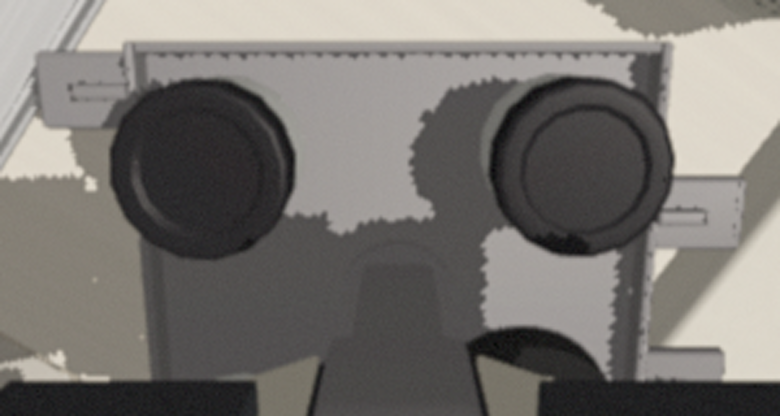

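Request:
send_rows(targets=[[[0,0,-3,8,-12,-2,1],[0,0,-8,20,-30,-4,1],[0,0,-13,33,-50,-5,1],[0,0,-18,46,-70,-5,1],[0,0,-23,60,-91,-5,1]]])

```text
time: 40.52
tool_pos: [475.6, -287.8, 196.1]
tcp_rot: [3.141, 0.0, 0.994]
contact_force: [0.7, -0.5, -4.5]
grip_width: 27.9
```

```bash
python3 - <<'E'
from h import *
plan(475.2,-178.8,195,87)
E
```

```text
turn [ 1.000e-02  0.000e+00 -3.004e+01] shift [ 91.1 -59.8   1.1]
```

Request:
send_rows(targets=[[[0,0,-6,20,-13,0,1],[0,0,-12,40,-26,0,1],[0,0,-18,60,-39,0,1],[0,0,-24,78,-51,0,1],[0,0,-30,91,-60,0,1]]])

```text
time: 40.93
tool_pos: [475.4, -177.7, 196.3]
tcp_rot: [3.142, -0.0, 1.52]
contact_force: [-0.4, 0.1, -4.4]
grip_width: 27.8
```

Request:
send_rows(targets=[[[0,0,0,0,0,0,1],[0,0,0,0,0,0,1],[0,0,0,0,0,0,1],[0,0,0,0,0,0,1]]])

```text
time: 41.27
tool_pos: [475.7, -180.5, 196.2]
tcp_rot: [3.141, 0.0, 1.512]
contact_force: [0.7, -0.1, -3.9]
grip_width: 28.0
```

```bash
python3 - <<'E'
from h import *
weigh(4);st();plan(475.2,-178.8,160,87)
cm,im=snap("scene");cv2.imwrite("pics/s20.png",cv2.resize(im[100:300,170:370,::-1],None,fx=3.8,fy=3))
cm,im=snap("side");cv2.imwrite("pics/d20.png",cv2.resize(im[130:300,170:370,::-1],None,fx=3.8,fy=3.5))
snap("wrist","w20")
E
```

```text
F mean [-0.15 -0.08 -4.34] sd [0.24 0.4  0.23]
t 41.47 tcp [ 475.5 -180.2  196.1] rpy [-3.142  0.     1.513] F [ 0.22 -0.68 -4.15] w 27.9
turn [-0.    0.   -0.34] shift [ 1.4 -0.4 36.1]
```

View pics/s20.png

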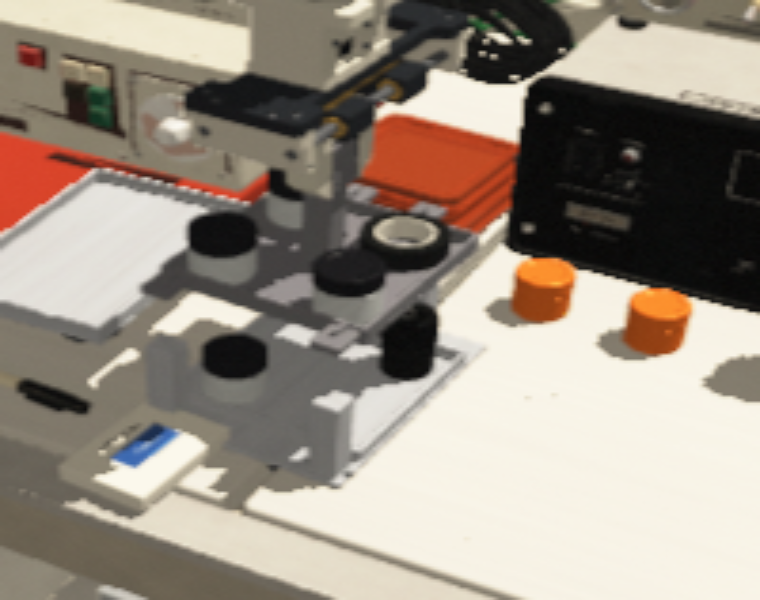

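View pics/w20.png

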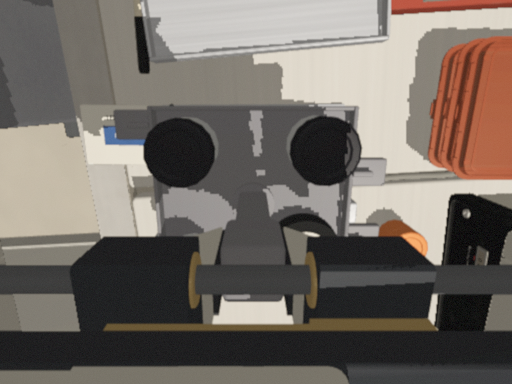

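Request:
send_rows(targets=[[[0,0,-0.3,1.4,-0.4,6,1],[0,0,-0.3,1.4,-0.4,14,1],[0,0,-0.3,1.4,-0.4,22,1],[0,0,-0.3,1.4,-0.4,28,1],[0,0,-0.3,1.4,-0.4,32,1]]])

```text
time: 42.03
tool_pos: [474.7, -177.8, 162.8]
tcp_rot: [-3.14, -0.001, 1.519]
contact_force: [0.1, 0.0, -4.9]
grip_width: 27.9
```

Request:
send_rows(targets=[[[0,0,0,0,0,0,1],[0,0,0,0,0,0,1],[0,0,0,0,0,0,1]]])

```text
time: 42.28
tool_pos: [475.5, -178.3, 164.4]
tcp_rot: [3.141, 0.0, 1.519]
contact_force: [-0.2, -0.3, -3.9]
grip_width: 27.7
```

```bash
python3 - <<'E'
from h import *
weigh(3);o=st();plan(475.2,-178.8,147,87)
from fit import *
for cam in ("scene","side"):
    cm,im=snap(cam)
    # predicted carrier lugs undersides/upright tops overlay
    c,s=np.cos(np.radians(87)),np.sin(np.radians(87))
    def W(cx,cy,P): P=np.array(P,float); return np.c_[cx+c*P[:,0]-s*P[:,1],cy+s*P[:,0]+c*P[:,1],P[:,2]]
    a=cv2.resize(im[120:300,190:340,::-1],None,fx=4.5,fy=3.3 if 0 else 3.33,interpolation=cv2.INTER_CUBIC)
    cv2.imwrite(f"pics/{cam}21.png",cv2.resize(im[120:290,190:360,::-1],None,fx=3.5,fy=3.5,interpolation=cv2.INTER_CUBIC))
snap("wrist","w21")
E
```

```text
F mean [ 0.04  0.48 -4.46] sd [0.4  0.38 0.16]
t 42.43 tcp [ 475.5 -178.3  164.5] rpy [3.141 0.    1.519] F [ 0.61  0.24 -4.48] w 27.6
turn [0.05 0.02 0.05] shift [-0.6 -0.3 17.5]
```

View pics/scene21.png

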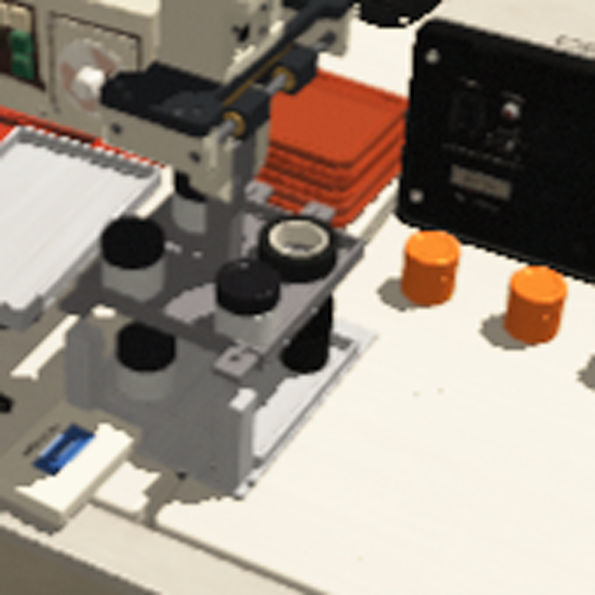

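View pics/side21.png

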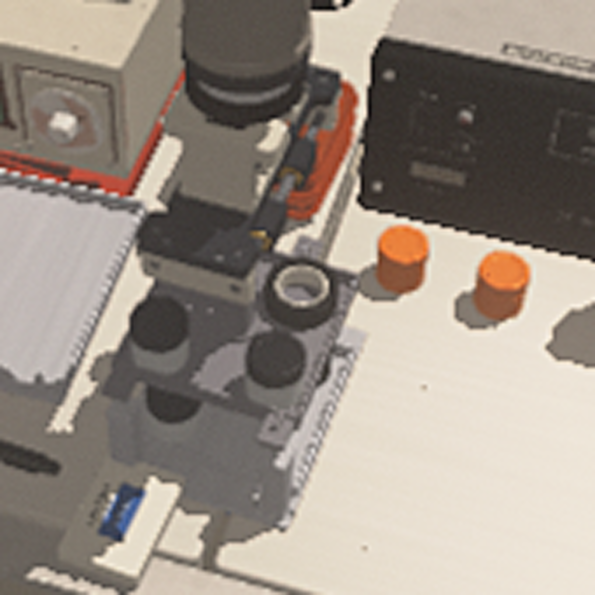

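View pics/w21.png

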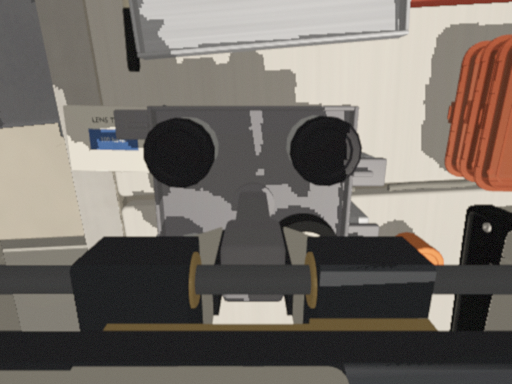

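Request:
send_rows(targets=[[[0,0,0,-0.5,-0.3,3,1],[0,0,0,-0.5,-0.3,7,1],[0,0,0,-0.5,-0.3,10,1],[0,0,0,-0.5,-0.3,13,1],[0,0,0,-0.5,-0.3,15,1]]])

```text
time: 43.0
tool_pos: [474.7, -178.5, 148.5]
tcp_rot: [-3.141, -0.0, 1.519]
contact_force: [0.0, -0.5, -4.1]
grip_width: 28.1
```

```bash
python3 - <<'E'
from h import *
weigh(4);st()
E
```

```text
F mean [ 0.37 -0.06 -4.95] sd [0.43 0.77 0.11]
t 43.20 tcp [ 474.9 -178.6  149.1] rpy [ 3.142 -0.     1.519] F [ 1.07  0.52 -4.89] w 27.6
```

Request:
send_rows(targets=[[[0,0,0,0,0,1,1],[0,0,0,0,0,1.8,1],[0,0,0,0,0,2.4,1],[0,0,0,0,0,2.8,1],[0,0,0,0,0,2.8,1]]])

```text
time: 43.62
tool_pos: [474.9, -178.6, 146.3]
tcp_rot: [-3.142, -0.0, 1.519]
contact_force: [-0.9, 0.1, -4.0]
grip_width: 27.9
```

```bash
python3 - <<'E'
from h import *
weigh(4);st()
E
```

```text
F mean [-0.05  0.33 -4.05] sd [0.6  0.4  0.36]
t 43.82 tcp [ 474.9 -178.6  146.4] rpy [3.141 0.    1.519] F [-0.45  0.7  -3.47] w 27.8
```

Request:
send_rows(targets=[[[0,0,0,0,0,0.5,1],[0,0,0,0,0,1,1],[0,0,0,0,0,1,1],[0,0,0,0,0,1,1]]])

```text
time: 44.15
tool_pos: [475.0, -178.7, 146.0]
tcp_rot: [3.141, 0.0, 1.519]
contact_force: [-2.5, 1.5, 4.6]
grip_width: 27.7
```

```bash
python3 - <<'E'
from h import *
weigh(4);st()
cm,im=snap("scene");cv2.imwrite("pics/s22.png",cv2.resize(im[120:290,190:360,::-1],None,fx=3.5,fy=3.5,interpolation=cv2.INTER_CUBIC))
E
```

```text
F mean [-2.19  0.71  5.75] sd [0.15 0.55 0.48]
t 44.35 tcp [ 475.  -178.7  146.1] rpy [3.141 0.    1.519] F [-2.19  0.78  6.16] w 27.8
```

View pics/s22.png

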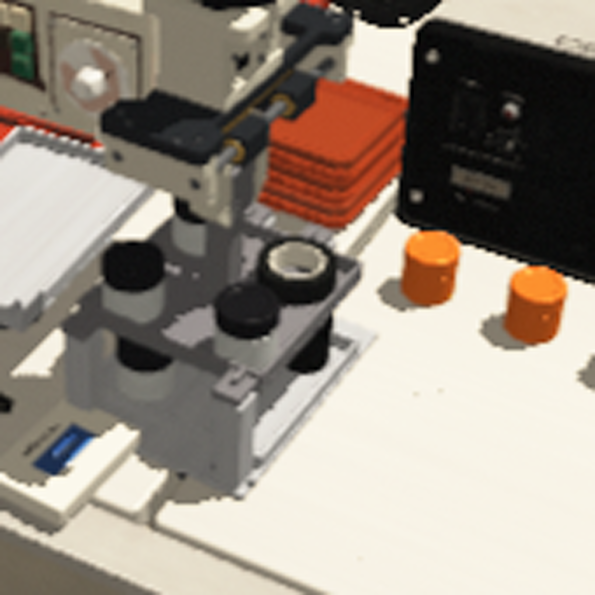

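The force changed from −4 to +5.8 N at TCP 146.1 (carrier 69.9 mm up), so the lugs are seated. I'll release and rise.

Request:
send_rows(targets=[[[0,0,0,0,0,-0.5,1],[0,0,0,0,0,-0.5,0.3],[0,0,0,0,0,-0.5,0],[0,0,0,0,0,-0.5,-0.2],[0,0,0,0,0,-0.5,-0.4]]])

```text
time: 44.82
tool_pos: [475.0, -178.7, 145.8]
tcp_rot: [3.141, 0.0, 1.519]
contact_force: [0.1, 0.4, -0.1]
grip_width: 47.9
```

Request:
send_rows(targets=[[[0,0,0,0,0,0,-0.4],[0,0,0,0,0,0,-0.4],[0,0,0,0,0,-15,-0.4],[0,0,0,0,0,-40,-0.4],[0,0,0,0,0,-75,-0.4]]])

```text
time: 45.23
tool_pos: [473.6, -177.9, 219.6]
tcp_rot: [-3.137, -0.002, 1.519]
contact_force: [1.0, 0.2, 0.1]
grip_width: 64.6
```

Request:
send_rows(targets=[[[0,0,0,0,0,-20,-0.6],[0,0,0,-20,0,-35,-1],[0,0,0,-40,0,-35,-1],[0,0,0,-40,0,-35,-1],[0,0,0,-40,0,-35,-1]]])

```text
time: 45.65
tool_pos: [472.6, -219.0, 255.7]
tcp_rot: [-3.141, -0.0, 1.518]
contact_force: [0.1, -0.5, -0.8]
grip_width: 90.4
```

```bash
python3 - <<'E'
from h import *
weigh(4);st()
cm,im=snap("scene");cv2.imwrite("pics/s23.png",cv2.resize(im[120:290,190:360,::-1],None,fx=3.5,fy=3.5,interpolation=cv2.INTER_CUBIC))
snap("wrist","w23")
cm,im=snap("side");cv2.imwrite("pics/d23.png",cv2.resize(im[120:290,190:360,::-1],None,fx=3.5,fy=3.5,interpolation=cv2.INTER_CUBIC))
E
```

```text
F mean [-0.56 -0.08 -0.24] sd [0.17 0.64 0.3 ]
t 45.85 tcp [ 472.7 -217.8  255.4] rpy [-3.141e+00 -1.000e-03  1.520e+00] F [-0.85 -0.71 -0.25] w 91.5
```

View pics/s23.png

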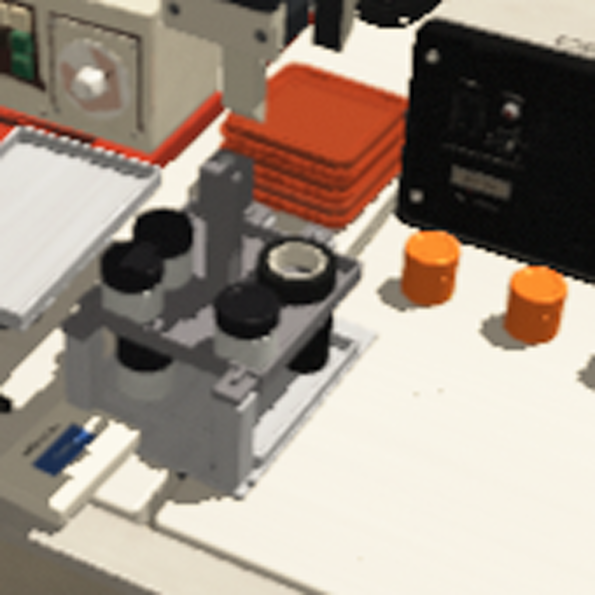

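View pics/w23.png

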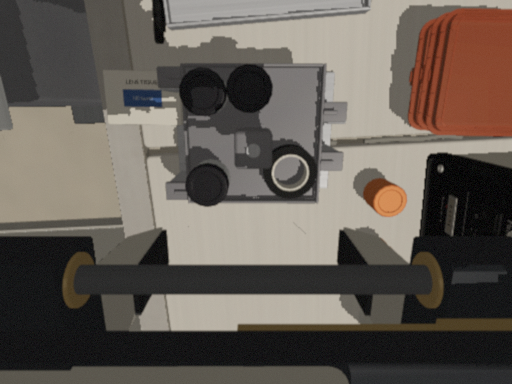

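View pics/d23.png

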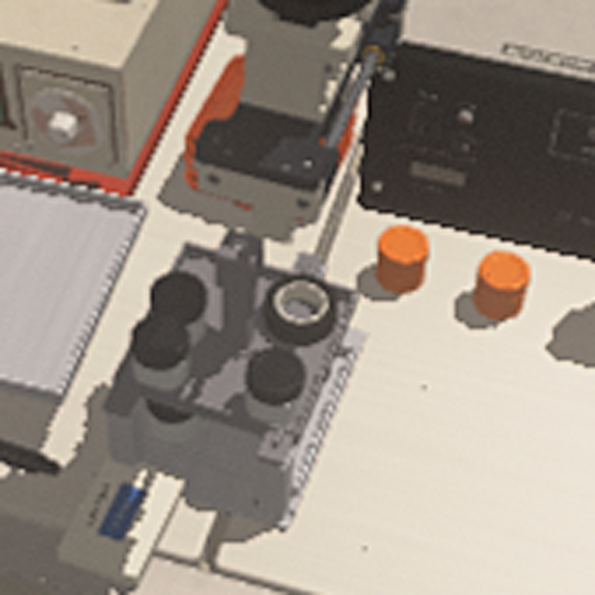

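One tin in the carrier now sits at wrist (250,88) instead of its corner, so it was probably nudged aside. I'll check that it is upright and in bounds, and check the stack pose.

```bash
python3 - <<'E'
from fit import *
cm,im=snap("wrist","w24");st()
b=im[:,:,::-1];cv2.imwrite("pics/c24.png",cv2.resize(b[50:215,145:365],None,fx=3.5,fy=3.5,interpolation=cv2.INTER_CUBIC))
c,s=np.cos(np.radians(87)),np.sin(np.radians(87))
for u in [(202,91),(250,88),(208,184),(290,171)]:
    p=onz(cm,(u[1],u[0]),117 if u[0]!=290 else 93)[:2]-[475,-178.7]; print(u,"carrier frame",np.round([c*p[0]+s*p[1],-s*p[0]+c*p[1]],1))
P=[(70.5,70.5,86),(70.5,-70.5,86),(-70.5,-70.5,86),(-70.5,70.5,86),(14,14,182),(14,-14,182),(-14,-14,182),(-14,14,182)]
print(np.round(proj(cm,np.array([[475+c*a-s*b2,-178.7+s*a+c*b2,z] for a,b2,z in P])),0).tolist())
E
```

```text
t 46.05 tcp [ 472.9 -218.1  255.8] rpy [-3.141 -0.     1.52 ] F [ 0.04  0.74 -0.01] w 91.6
(202, 91) carrier frame [45.  46.6]
(250, 88) carrier frame [47.6  3.9]
(208, 184) carrier frame [-40.2  44.4]
(290, 171) carrier frame [-32.3 -37. ]
[[181.0, 64.0], [328.0, 65.0], [319.0, 204.0], [189.0, 204.0], [235.0, 133.0], [274.0, 133.0], [273.0, 171.0], [236.0, 171.0]]
```

View pics/c24.png

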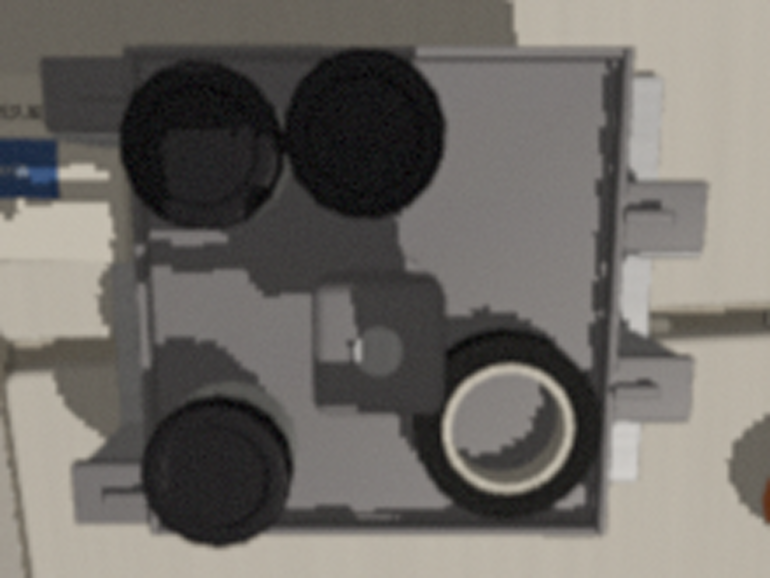

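```bash
python3 - <<'E'
from h import *
c,s=np.cos(np.radians(87)),np.sin(np.radians(87))
for cam in ("scene","side"):
    cm,im=snap(cam); b=im[:,:,::-1].copy()
    S=6;r0,c0=(160,205) if cam=="scene" else (175,205)
    a=cv2.resize(b[r0:r0+90,c0:c0+90],None,fx=S,fy=S,interpolation=cv2.INTER_CUBIC)
    for X,Y in [(45.5,45.5),(45.5,3.9),(-42,44)]:
        w=np.array([475+c*X-s*Y,-178.7+s*X+c*Y])
        for z in (75,117):
            t=np.linspace(0,2*np.pi,40); p=proj(cm,np.c_[w[0]+21*np.cos(t),w[1]+21*np.sin(t),np.full(40,z)])
            cv2.polylines(a,[np.int32((p-[c0,r0]+.5)*S)],True,(0,0,255) if z>100 else (0,255,0),1)
    cv2.imwrite(f"pics/{cam}25.png",a)
E
```

```text
(no output)
```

View pics/scene25.png

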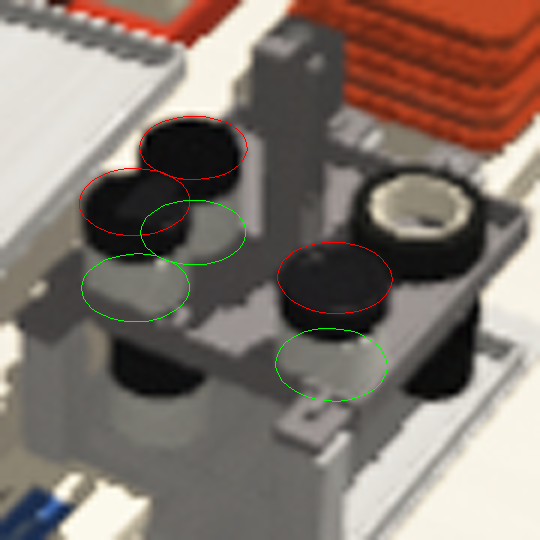

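View pics/side25.png

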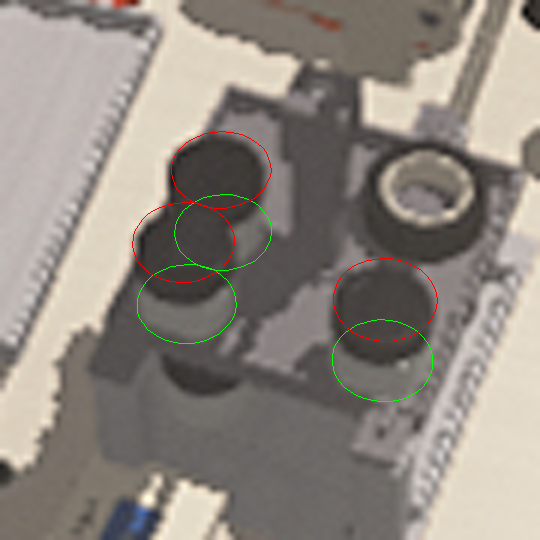

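All tins match the upright model. The stack corners are within about 2 mm of prediction and the arm is clear, so I'm handing in.

```bash
python3 - <<'E'
from h import *
st(); print(close_job())
E
```

```text
t 46.15 tcp [ 472.9 -218.3  255.8] rpy [ 3.142 -0.     1.52 ] F [-0.32 -0.09  0.6 ] w 92.0
the job is handed in; nothing more can be done
None
```

I sorted the four tins on the tray and stacked the loaded carrier on the rack. The job was handed in at 46.2 s and, as expected, gave no verdict.

- **Sorting:** Three tins read between −0.2 and −0.6 N when lifted, against about 0 N with nothing held, so they are empty. They went into the carrier, which holds the tape roll. The fourth read −2.2 N, so it is full, and it went into the rack with the objective can.
- **Stacking:** I gripped the carrier by its post (27.8 mm at the fingers), turned it about 53° and lowered it with the wide lugs over the wide uprights. Contact came at 69.9 mm above the worktop, close to the 70 mm wanted. I then released it and moved the arm clear.

**Last checks:**
- The carrier walls were within about 2 mm of where a squarely stacked carrier should be.
- All three tins in the carrier matched the upright outline in both fixed cameras. The full tin was last checked before stacking and still showed in the rack afterwards.
- The orange look-alike tins were not handled, and the blower bulb, bottle and marker were left alone.

**Two things disagreed slightly:**
- **Post position:** It appeared 3–4 pixels off in the wrist camera, which would be a tilt of about 0.02 rad (the limit is 0.06). I take it as calibration error, because a similar offset showed before I lifted the carrier.
- **Shifted tin:** One tin in the carrier had slid about 4 cm from its corner by the final look. It still stood upright, at about (47, 4) mm in the carrier, which is in bounds.

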